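Seat the spindle clip of a model turntable

ROBOT

A 6-joint arm with a two-finger parallel gripper is mounted at the origin on the work surface. World frame = base frame: x ahead of the robot, y to its left, z up, the work surface at z = 0. Lengths are in m, angles in rad, forces in N, time in s.
With the tool pointing down it reaches from about 0.375 to 0.9 m from the base axis. Payload 3.1 kg.
Tool frame: the origin (TCP) lies at the very end of the fingers, on their centre line; the grasp point (between the pads) lies 19 mm behind it; y points along the fingers, x is the direction in which the jaws open and shut, and the axes are right-handed (so a half turn about y gives the same grasp; the last joint's range is limited). The gripper opens to 87 mm and grips with 3 to 60 N. Pads are 19 mm wide; open, the fingers measure 117 mm over their backs; the gripper's body (75 mm by 190 mm) begins 51 mm behind the grasp point.
Start: joints at [1.034, 0.527, 1.433, -0, 1.181, -0.178], TCP at [0.219, 0.585, 0.223] pointing down, gripper open.
Joint ranges: [-3.08, 3.08], [-0.75, 2.2], [0.22, 2.44], [-1.43, 4.57], [0, 2.65], [-2.85, 2.85]. Speed limits (rad/s): [2.79, 2.79, 3.14, 3.14, 3.14, 3.14].

INTERFACE

Orientations are given as a unit quaternion [x, y, z, w].
In Python, from rig import robot gives the robot as it stands.
- The arm moves only by the shell command python3 -m creep 'ROWS' [FORCE]. ROWS is JSON, a list of rows, each a list of 3 entries, a list of its own where there are three numbers: the shift along the tool's x, y, z in mm, then the turn about the tool's y in rad, then the opening, from 0 (shut) to 1 (fully open). A call has 1 to 8 rows; each row shifts and turns the commanded pose from where the row before left it, along the tool's axes as they then stand; what a row does not reach is not made up. A row lasts 1/10 s, in which the tool goes at most 50 mm and 8.59 degrees, less where a joint would pass 70% of its speed; a pose out of reach is approached as far as the arm can. A call with a gripper value outside its range is refused whole. The fingers move at their own pace and stop on an object; FORCE is the grip in N (left out, the last holds). Time passes only in rows, so rows that do not move let the fingers close. It gives the time, the measured TCP pose, the force and the opening at its end, in the units of the state.
- robot.get_obs(): the state, without advancing time (a new reading comes with each control period).
- robot.camera(name): name is "scene" or "top" or "wrist"; returns a dict with "pixels" (384x512x3 uint8, red, green, blue), "fx", "fy", "cx", "cy" (pixels), "position" and "rotation" of the camera in the world. Camera axes: x right, y up, looking along -z (the intrinsics and any distortion apply to the point x, -y, -z); pixel columns grow to the right and rows downward; lengths in m; the calibration is good to about 2 mm. A picture is of the moment at which its call begins. There is no depth.
- robot.hand_in(): hands the job in, once; it reports no verdict.
The state is a dict: "time": time; "q": joint angles; "joint_velocities": joint speeds; "joint_torque": joint torques, N m; "position": TCP position; "tool_rot": TCP orientation; "ft_force": force on the tool from outside, world axes, zero at the start; "moment": the same for the moment, N m; "grip_width": finger opening in m.
Only numpy, scipy, OpenCV 4.12 (cv2) and the standard library are available. Lean on these libraries where they do the work, as an engineer would, in place of code of your own. Each camera call takes 0.05 s, during which the arm holds its last target.

TASK

Finish assembling the model turntable: lay the white thrust washer over the spindle onto the wave spring, then take the clip with the orange tab and push it in sideways, lying flat on the washer and holding the spring down, until its jaws have snapped round the bottom of the spindle's groove, and let go. How deep the groove sits differs from turntable to turntable, so feel for it with light pushes and never force the clip against the spindle. Leave the models, the tools and the other parts where they are.

Things in the scene. Friction and masses are not known exactly. Their poses are not given: they have to be found in the camera images.
- platter_hub (a point): Model turntable: round grey base, 200 mm plywood platter, aluminium spring cup in its middle (51 mm across, rim 12 mm above the platter). This point is the centre of the platter's upper face (59 mm above the table), on the axis of the upright, fixed 16 mm steel spindle; z up. Near its top the spindle has a groove 6.5 mm tall, turned down to 11 mm diameter; its tip is 10 mm above the groove's upper edge.
- spring_top (a point): On the spindle's axis, level with the top of the free wave spring (44 mm across) in the cup, 81 mm above the table; stays there when the spring gives. The spring yields straight down by up to 11.5 mm: 1 N at first, 0.3 N more per mm. The spindle's height varies and is not reported: its tip stands 11.5 to 18.5 mm above this point, so the groove's lower edge is 5 mm below to 2 mm above it.
- washer_mid (a point): White plastic thrust washer, a flat ring 60 mm outside, hole 21 mm, 5 mm thick, about 30 g, lying flat on the green cutting mat (3 mm thick). The point is its centre, half-way up; z is its axis. Once it lies on the spring, the spring must still be pressed down by between 1.5 and 8.5 mm (plus up to 1.5 mm) before a clip lying on the washer is level with the groove.
- clip_tab (a point): Clip with the orange tab, about 40 g, lying flat on the green mat, tab upright. This point is the tab's centre: 16 mm long (x), 12 mm wide (y, the width to grip), 24 mm tall; it stands on the clip's 5 mm dark steel plate, whose underside is 17 mm below this point. x points from the tab to the open mouth, z up. The bore's centre is 30 mm from here along x and 14.5 mm lower.
- clip_bore (a point): Centre of the same clip's bore, half-way up its plate; axes as for the tab. Pushed along x at the groove, the jaws touch its 11 mm core when this point is 8 mm short of the spindle's axis, snap past, and the plate stops on the core when it is on the axis. Too high or too low, they touch the full 16 mm diameter 12 mm short and can never pass. More than 18 N between clip and spindle bends the jaws.
- jaw_l (a joint): Opening of the clip's sprung jaw on its +y side, in rad: 0 closed, 0.16 fully open (2 mm at the throat). The jaws leave a throat 8.8 mm wide, 4.4 mm ahead of the bore's centre, and flare to 28 mm at their ends, 14 mm ahead. It takes a push of roughly 6 N to open both, plus up to 5 N of rubbing on the washer.
- jaw_r (a joint): The same for the jaw on the clip's -y side.
- old_clip: Bystander: the old broken clip, the same shape with a grey tab and only one jaw, lying on the green mat. Origin at its bore, on the underside.
- spacer: Bystander: brown plywood spacer ring, 42 mm outside, 6 mm thick, on the green mat. Origin at the centre of its underside.
- screwdriver: Bystander: screwdriver with a blue handle, 170 mm long, on the green mat, along its x. Origin at mid-length on its underside.
- house_tall: Bystander: two-storey laser-cut plywood house model with a pitched roof, 75 x 80 mm, about 205 mm tall. Origin at the centre of its underside.
- house_low: Bystander: one-storey plywood house model without a roof, 80 x 80 x 80 mm. Origin at the centre of its underside.
- glue: Bystander: white glue bottle with an orange cap, 48 mm across, 130 mm tall. Origin at the centre of its underside.
- mug: Bystander: blue mug, 76 mm across, 90 mm tall. Origin at the centre of its underside.

How it is judged:
By the outcome, as a careful person would: the job done as asked, in the order asked, and still so for the second after the job is handed in, with the robot touching nothing.
It also fails if it takes over 67 s, if anything falls off the work surface, if the arm or the gripper's body presses on something with over 40 N, if the wrist force passes 120 N, or if a joint passes its speed limit or range.

## Working session

There is one attempt and no reset: what is moved stays moved. The work goes in short steps, Python scripts to look and compute and a shell command to move; the robot and the scene stay as the last step left them, time stands still between calls to the robot, and variables do not carry over. Pictures are saved under pics/ and viewed, and the job is handed in when it is done.

```bash
ls; mkdir -p pics; python3 - <<'E'
from rig import robot
import cv2
print(robot.get_obs())
for n in("scene","top","wrist"):
    c=robot.camera(n)
    cv2.imwrite(f"pics/{n}0.png",c["pixels"][:,:,::-1])
    print(n,{k:v for k,v in c.items() if k!="pixels"})
E
```

```text
pics
{'time': 0.0, 'q': array([ 1.03348697e+00,  5.28468490e-01,  1.43389709e+00, -2.76202443e-05,
        1.18139910e+00, -1.78516311e-01]), 'joint_velocities': array([ 0.00022309, -0.00223041,  0.00077075, -0.00038023,  0.00040511,
        0.00058573]), 'joint_torque': array([ 3.33299913e-04, -4.40041924e+01, -1.76590794e+01,  6.34123106e-02,
        5.82697929e-02, -1.81341043e-04]), 'position': array([0.21907324, 0.58456466, 0.22157187]), 'tool_rot': array([ 0.58151781,  0.40206561, -0.40345577, -0.58086464]), 'ft_force': array([ 0.73722559,  0.73419847, -0.13309746]), 'moment': array([-0.0549827 ,  0.01687457, -0.02052659]), 'grip_width': 0.08694339577253077}
scene {'fx': 463.05810468187434, 'fy': 463.05810468187434, 'cx': 254.22404447744023, 'cy': 193.45617330605086, 'position': array([ 1.20073976, -0.66376773,  0.92882406]), 'rotation': array([0.37451665, 0.13886094, 0.3121971 , 0.86196745])}
top {'fx': 375.50501480684653, 'fy': 375.50501480684653, 'cx': 252.63694323132236, 'cy': 196.26779792511343, 'position': array([0.50171727, 0.03159064, 1.31945195]), 'rotation': array([-0.02470792,  0.02099487,  0.7072424 , -0.70622725])}
wrist {'fx': 301.77951085660897, 'fy': 301.77951085660897, 'cx': 259.10875419244786, 'cy': 188.46021978879872, 'position': array([0.14653912, 0.61261773, 0.38501669]), 'rotation': array([-0.11996055, -0.08199864,  0.56357064,  0.81318745])}
```

View pics/scene0.png

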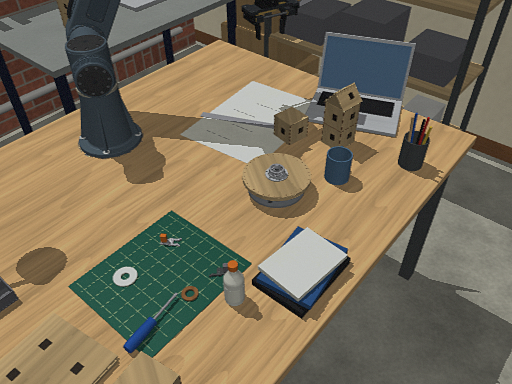

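View pics/top0.png

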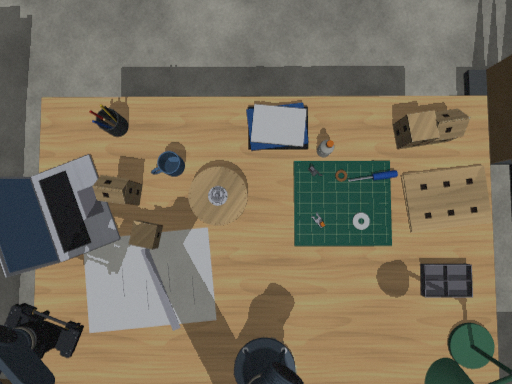

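View pics/wrist0.png

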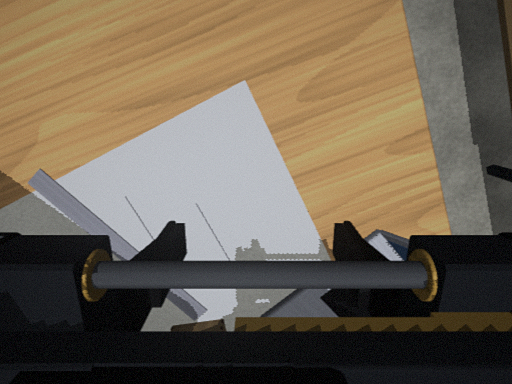

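The scene shows the turntable at about (277,180), the washer at (124,276), and the clip's orange tab at (163,238). In the top view they are at (218,193), (361,221) and (316,217). Next I measure them.

```bash
cat > h.py <<'E'
from rig import robot
import cv2, numpy as np
from scipy.spatial.transform import Rotation as R
def ray(c,u,v):
    d=np.array([(u-c["cx"])/c["fx"],-(v-c["cy"])/c["fy"],-1.0])
    return c["position"],R.from_quat(c["rotation"]).apply(d)
def plane(c,u,v,z):
    p,d=ray(c,u,v); return p+d*(z-p[2])/d[2]
def proj(c,P):
    q=R.from_quat(c["rotation"]).inv().apply(np.array(P)-c["position"])
    return c["cx"]+c["fx"]*q[0]/-q[2], c["cy"]-c["fy"]*q[1]/-q[2]
def tri(cs):
    A=np.zeros((3,3));b=np.zeros(3)
    for c,u,v in cs:
        p,d=ray(c,u,v);d/=np.linalg.norm(d);M=np.eye(3)-np.outer(d,d);A+=M;b+=M@p
    return np.linalg.solve(A,b)
def crop(c,name,u0,u1,v0,v1,k):
    im=c["pixels"][v0:v1,u0:u1,::-1]
    cv2.imwrite(name,cv2.resize(im,None,fx=k,fy=k,interpolation=cv2.INTER_CUBIC))
E
python3 - <<'E'
from h import *
for n,a,b in (("top",(285,400,155,250,6),(185,255,155,230,7)),("scene",(70,260,205,355,4),(230,350,130,220,6))):
    c=robot.camera(n)
    crop(c,f"pics/{n}_mat.png",*a); crop(c,f"pics/{n}_tt.png",*b)
    hsv=cv2.cvtColor(c["pixels"],cv2.COLOR_RGB2HSV)
    for nm,lo,hi in (("white",(0,0,170),(180,50,255)),("orange",(5,150,120),(20,255,255))):
        m=cv2.inRange(hsv,lo,hi)
        k,l,s,ce=cv2.connectedComponentsWithStats(m)
        for i in range(1,k):
            if s[i,4]>6 and s[i,4]<1500: print(n,nm,s[i],ce[i])
E
```

```text
top white [354 213  15  16 109] [361.03669725 220.55045872]
top white [184 228  30  67 859] [200.43073341 253.13736903]
top white [ 92 256  16   7  20] [ 99.9 259. ]
top orange [327 140   7   7  37] [329.86486486 143.05405405]
top orange [321 222   4   5  13] [322.23076923 224.23076923]
scene white [121   0   5   4   7] [122.42857143   1.85714286]
scene white [136   0  18   7  24] [144.58333333   2.54166667]
scene white [127   4   8   3  10] [130.5   5. ]
scene white [317  88  20   5  44] [325.11363636  90.02272727]
scene white [361  95  41  21 111] [385.17117117 101.27027027]
scene white [312  99   5   3   9] [313.55555556 100.44444444]
scene white [294 102  16   6  19] [300.78947368 104.21052632]
scene white [360 113  11   3  12] [365.16666667 113.58333333]
scene white [372 115  21   4  22] [382.27272727 116.45454545]
scene white [314 117   8   4  19] [318.10526316 118.36842105]
scene white [357 125   8   3  13] [360.15384615 125.76923077]
scene white [391 126   5   8  14] [393.35714286 130.5       ]
scene white [385 131   5   2   7] [387.42857143 131.28571429]
scene white [196 141  69  22 624] [236.01442308 150.37820513]
scene white [266 172   3   5   8] [266.625 174.125]
scene white [169 238   4   5   9] [170.44444444 239.77777778]
scene white [113 267  24  19 293] [124.66211604 275.81569966]
scene orange [160 234   6   3  18] [162.5 235. ]
scene orange [228 260  10   8  67] [232.31343284 263.71641791]
scene orange [182 286  15   8  24] [188.79166667 288.83333333]
scene orange [186 297   6   2   8] [188.75 297.25]
```

View pics/top_mat.png

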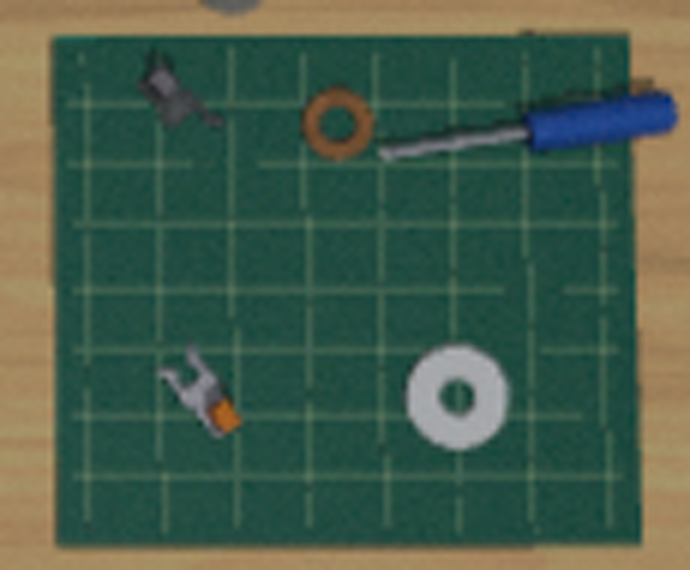

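View pics/top_tt.png

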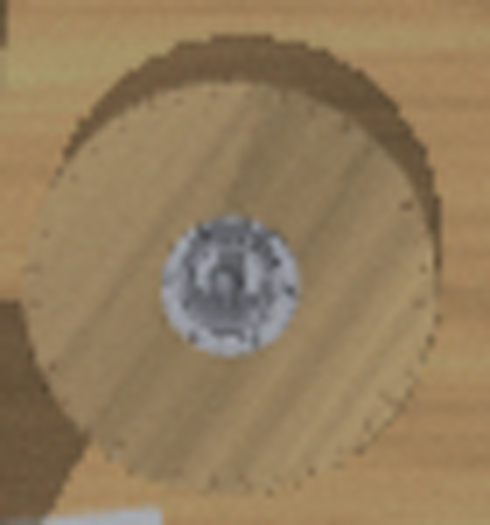

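View pics/scene_mat.png

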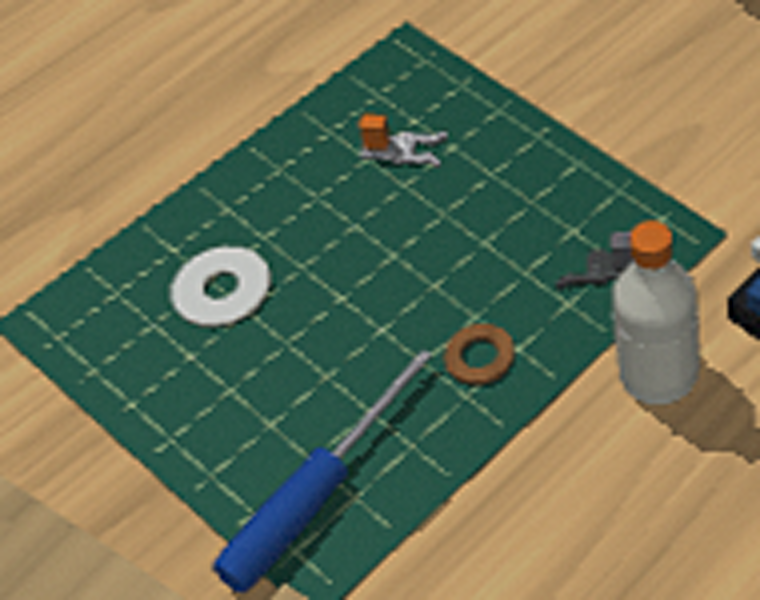

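View pics/scene_tt.png

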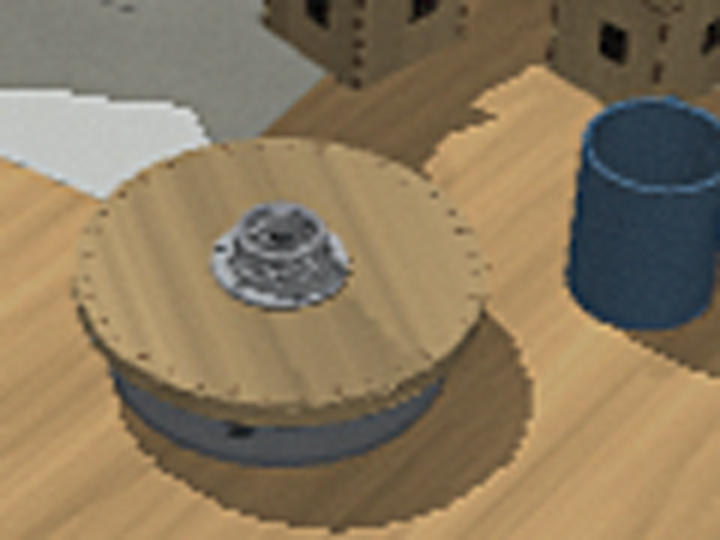

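```bash
python3 - <<'E'
from h import *
o=robot.get_obs(); T=R.from_quat(o["tool_rot"]); print("tool axes cols",T.as_matrix().round(3))
w=robot.camera("wrist"); print("cam in tool",T.inv().apply(w["position"]-o["position"]).round(4),"view dir tool",T.inv().apply(R.from_quat(w["rotation"]).apply([0,0,-1])).round(3), "right",T.inv().apply(R.from_quat(w["rotation"]).apply([1,0,0])).round(3))
t=robot.camera("top");s=robot.camera("scene")
print("washer",plane(t,361.04,220.55,.008),plane(s,124.66,275.8,.008))
print("tab", plane(t,322.2,224.2,.032), plane(s,162.5,235,.032),tri([(t,322.2,224.2),(s,162.5,235)]))
f=lambda x,k,o:(x+.5)/k-.5+o
print("cup",plane(t,f(231,7,185),f(285,7,155),.071))
print("cup s",plane(s,f(281,6,230),f(262,6,130),.071), "springtop s",plane(s,f(282,6,230),f(233,6,130),.081))
print("jaw ends",plane(t,f(163,6,285),f(371,6,155),.006),plane(t,f(193,6,285),f(349,6,155),.006))
for nm,u,v,z in(("glue cap",330,143,.13),("mug",172,163,.09),("house",119,185,.2),("low",145,235,.08),("old",310,168,.01)): print(nm,plane(t,u,v,z))
E
```

```text
tool axes cols [[ 0.351 -0.001 -0.936]
 [ 0.936 -0.001  0.351]
 [-0.001 -1.     0.   ]]
cam in tool [ 0.0004 -0.1633  0.0778] view dir tool [ 0.     0.958 -0.288] right [ 1. -0. -0.]
washer [ 0.50133533 -0.3387093   0.008     ] [ 0.50637143 -0.33850893  0.008     ]
tab [ 0.48906785 -0.19920792  0.032     ] [ 0.49567411 -0.2010309   0.032     ] [ 0.49001114 -0.19908279  0.02627512]
cup [0.58601034 0.15500262 0.071     ]
cup s [0.59895277 0.1456803  0.071     ] springtop s [0.59325899 0.15331418 0.081     ]
jaw ends [ 0.51594771 -0.16779003  0.006     ] [ 0.52871123 -0.1853824   0.006     ]
glue cap [ 0.7491461  -0.21000298  0.13      ]
mug [0.69187765 0.30426703 0.09      ]
house [0.6086967  0.43816027 0.2       ]
low [0.45480363 0.39242385 0.08      ]
old [ 0.68555966 -0.16298589  0.01      ]
```

```bash
cat >> h.py <<'E'
def go(P,yaw=None):
    """shift in tool axes mm to reach world P; turn in rad about tool y to set yaw (deg) of tool x"""
    o=robot.get_obs();T=R.from_quat(o["tool_rot"]);m=T.as_matrix()
    cy=np.degrees(np.arctan2(m[1,0],m[0,0]))
    s=T.inv().apply(np.array(P)-o["position"])*1000
    print("t",round(o["time"],2),"pos",o["position"].round(4),"yaw",cy.round(2),"F",o["ft_force"].round(2),"shift",s.round(1),end=" ")
    if yaw is not None: print("turn(about tool y=down)",np.radians(-((yaw-cy+180)%360-180)).round(4),end="")
    print()
E
python3 -c "
from h import *
go([.56,.1645,.2])"
```

```text
t 0.4 pos [0.2194 0.5851 0.2224] yaw 69.44 F [-0.01 -0.41 -1.11] shift [-274.2   22.4 -466.6]
```

```bash
python3 -m creep '[[[-20,0,-34],0,1],[[-23,2,-39],0,1],[[-23,2,-39],0,1],[[-23,2,-39],0,1],[[-23,2,-39],0,1],[[-23,2,-39],0,1],[[-23,2,-39],0,1],[[-23,2,-39],0,1]]'; python3 -m creep '[[[-23,2,-39],0,1],[[-23,2,-39],0,1],[[-23,2,-39],0,1],[[-20,2,-39],0,1],[[0,0,0],0,1],[[0,0,0],0,1]]'; python3 - <<'E'
from h import *
go([.56,.1645,.2])
w=robot.camera("wrist");cv2.imwrite("pics/w1.png",w["pixels"][:,:,::-1])
print(proj(w,[.588,.154,.09]))
E
```

```text
time: 1.2
position: [0.4444, 0.3064, 0.2087]
tool_rot: [0.581, 0.403, -0.403, -0.581]
ft_force: [0.2, 0.2, -0.3]
grip_width: 0.087
time: 1.8
position: [0.5584, 0.1689, 0.2003]
tool_rot: [-0.581, -0.402, 0.402, 0.582]
ft_force: [0.2, -0.5, -0.9]
grip_width: 0.0872
t 1.8 pos [0.5584 0.1689 0.2003] yaw 69.3 F [ 0.2  -0.47 -0.88] shift [-3.6  0.3 -3. ] 
(np.float64(255.0766906345744), np.float64(216.59356545901792))
```

View pics/w1.png

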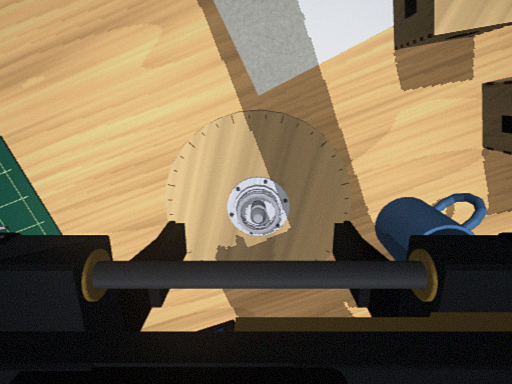

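```bash
python3 - <<'E'
from h import *
w=robot.camera("wrist"); crop(w,"pics/w1c.png",220,300,165,245,8)
E
```

```text
(no output)
```

View pics/w1c.png

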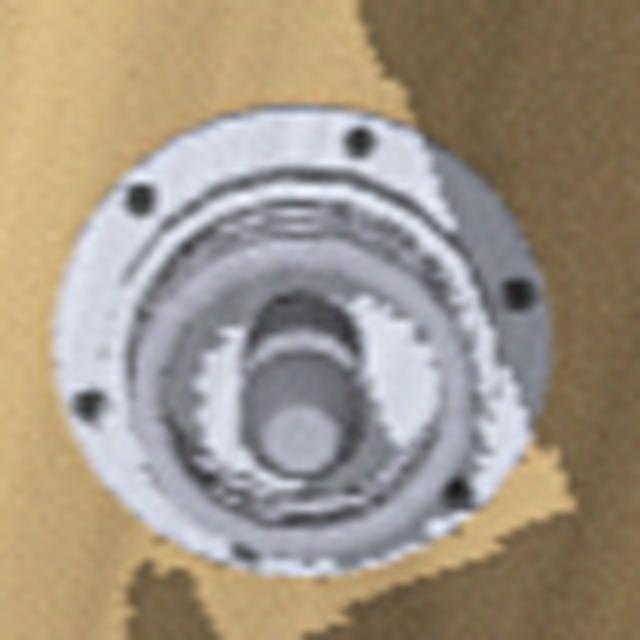

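```bash
python3 -m creep '[[[-38,10,-4],0,1],[[-38,10,-4],0,1],[[-38,10,-4],0,1],[[-38,10,-4],0,1],[[0,0,0],0,1],[[0,0,0],0,1]]'; python3 - <<'E'
from h import *
w=robot.camera("wrist");cv2.imwrite("pics/w2.png",w["pixels"][:,:,::-1])
u,v=proj(w,[.588,.154,.085]);print(u,v);u=int(u);v=int(v)
crop(w,"pics/w2c.png",max(u-45,0),u+45,max(v-40,0),v+40,7);print(max(u-45,0),max(v-40,0))
E
```

```text
time: 2.5
position: [0.5191, 0.0227, 0.1607]
tool_rot: [-0.581, -0.403, 0.403, 0.582]
ft_force: [0.3, -0.1, -0.3]
grip_width: 0.0874
431.66953553881933 215.91499286039775
386 175
```

View pics/w2c.png

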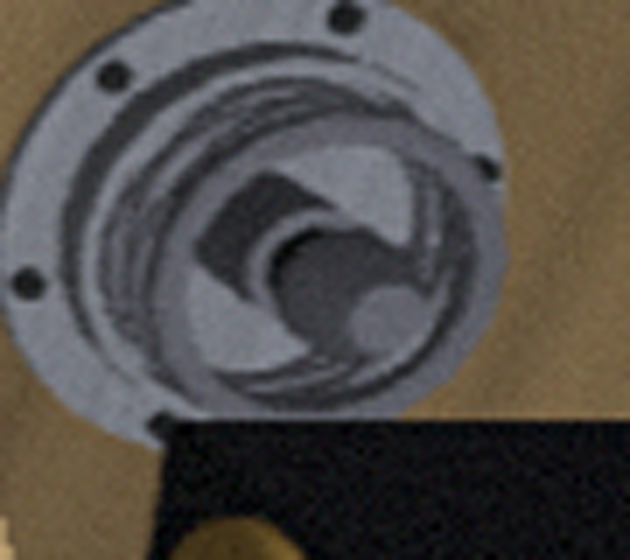

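```bash
cat >> h.py <<'E'
def wcam(pos,q):
    "wrist camera model from TCP pose"
    o=robot.get_obs();w=dict(W0); T0=R.from_quat([0.58151781,0.40206561,-0.40345577,-0.58086464]);p0=np.array([0.21907324,0.58456466,0.22157187])
    T=R.from_quat(q)
    w["position"]=np.array(pos)+T.apply(T0.inv().apply(np.array([0.14653912,0.61261773,0.38501669])-p0))
    w["rotation"]=(T*T0.inv()*R.from_quat([-0.11996055,-0.08199864,0.56357064,0.81318745])).as_quat()
    return w
W0=dict(fx=301.77951085660897,fy=301.77951085660897,cx=259.10875419244786,cy=188.46021978879872)
E
python3 - <<'E'
from h import *
w2=robot.camera("wrist")
w1=wcam([.5584,.1689,.2003],[-.581,-.402,.402,.582])
g=lambda x,y,k,a,b:((x+.5)/k-.5+a,(y+.5)/k-.5+b)
t1=g(298,440,8,220,165);t2=g(393,318,7,386,175)
P=tri([(w1,*t1),(w2,*t2)]);print("tip",P,proj(w1,P),t1,proj(w2,P),t2)
r1=g(307,383,8,220,165);r2=g(330,268,7,386,175)
P=tri([(w1,*r1),(w2,*r2)]);print("ring",P,plane(w1,*r1,.081),plane(w2,*r2,.081))
for z in(.0925,.096,.0995):print(z,plane(w1,*t1,z),plane(w2,*t2,z))
for z in (.071,.081):
  for w in (w1,w2): print(z,plane(w,r1[0],r1[1],z) if w is w1 else plane(w,*r2,z))
E
```

```text
tip [0.58803912 0.15600448 0.09775273] (np.float64(256.8137372394842), np.float64(219.0280321572847)) (256.8125, 219.5625) (np.float64(441.74945044802473), np.float64(220.62625494438035)) (441.7142857142857, 220.0)
ring [0.58771822 0.15722362 0.08239911] [0.5882254  0.15702742 0.081     ] [0.58853252 0.15784    0.081     ]
0.0925 [0.59057629 0.15500344 0.0925    ] [0.59074607 0.15852393 0.0925    ]
0.096 [0.5892257  0.15554032 0.096     ] [0.58857208 0.15689556 0.096     ]
0.0995 [0.5878751  0.15607719 0.0995    ] [0.58639809 0.15526718 0.0995    ]
0.071 [0.5918442  0.15562742 0.071     ]
0.071 [0.59435923 0.1622444  0.071     ]
0.081 [0.5882254  0.15702742 0.081     ]
0.081 [0.58853252 0.15784    0.081     ]
```

```bash
python3 -c "
from h import *
go([.52,-.346,.15])"
```

```text
t 2.6 pos [0.52   0.0234 0.1611] yaw 69.55 F [0.67 0.46 0.26] shift [-346.1   10.9 -129.1]
```

```bash
python3 -m creep '[[[-43,1,-16],0,1],[[-43,1,-16],0,1],[[-43,1,-16],0,1],[[-43,1,-16],0,1],[[-43,1,-16],0,1],[[-43,1,-16],0,1],[[-43,1,-16],0,1],[[-43,1,-16],0,1]]';python3 -m creep '[[[0,0,0],0,1],[[0,0,0],0,1]]'; python3 - <<'E'
from h import *
w=robot.camera("wrist");cv2.imwrite("pics/w3.png",w["pixels"][:,:,::-1])
go([.5013,-.3387,.15])
hsv=cv2.cvtColor(w["pixels"],cv2.COLOR_RGB2HSV)
m=cv2.inRange(hsv,(0,0,160),(180,60,255)); m[235:]=0
cs,_=cv2.findContours(m,cv2.RETR_CCOMP,cv2.CHAIN_APPROX_NONE)
for c in cs:
    if len(c)>15:
        (x,y),(a,b),t=cv2.fitEllipse(c); print(x,y,a,b,plane(w,x,y,.008),len(c))
E
```

```text
time: 3.4
position: [0.5202, -0.3455, 0.1531]
tool_rot: [0.581, 0.404, -0.403, -0.58]
ft_force: [-0.1, -0.5, 0.7]
grip_width: 0.087
time: 3.6
position: [0.5196, -0.3448, 0.1526]
tool_rot: [0.581, 0.403, -0.403, -0.581]
ft_force: [0.1, 1.0, 1.0]
grip_width: 0.0871
t 3.65 pos [ 0.5193 -0.3435  0.1525] yaw 69.52 F [-0.42  0.92 -0.41] shift [-1.8  2.5 18.6] 
455.2290954589844 215.25088500976562 0.7489567995071411 13.840782165527344 [ 0.63777936 -0.1592448   0.008     ] 24
187.9325408935547 195.36412048339844 1.4417848587036133 8.819762229919434 [ 0.51403107 -0.42373923  0.008     ] 17
245.0 189.0 0.744942843914032 13.251008033752441 [ 0.52889802 -0.36383806  0.008     ] 24
439.60455322265625 188.25784301757812 5.144351482391357 9.807870864868164 [ 0.60099914 -0.16940935  0.008     ] 28
68.35761260986328 196.2531280517578 5.846888065338135 72.18243408203125 [ 0.46984746 -0.54429479  0.008     ] 176
177.9192352294922 177.69593811035156 10.320967674255371 10.862693786621094 [ 0.49245793 -0.42549411  0.008     ] 55
305.876708984375 167.114990234375 1.4101208448410034 10.806126594543457 [ 0.5
[... 3458 characters left out ...]
   0.008     ] 26
275.7908630371094 80.2753677368164 1.505515694618225 21.96467399597168 [ 0.43753508 -0.29636317  0.008     ] 44
167.8800811767578 75.9314193725586 3.3096764087677 30.747055053710938 [ 0.39753871 -0.39181326  0.008     ] 72
368.3640441894531 65.70797729492188 1.9224650859832764 10.314642906188965 [ 0.45612742 -0.20968841  0.008     ] 22
383.18896484375 60.16050338745117 0.8808798789978027 10.430304527282715 [ 0.4563033  -0.19533586  0.008     ] 20
317.47015380859375 61.53466033935547 1.6252644062042236 16.591001510620117 [ 0.43564517 -0.25383415  0.008     ] 34
401.0790710449219 60.251216888427734 10.274837493896484 30.902923583984375 [ 0.46231893 -0.17952483  0.008     ] 26
```

View pics/w3.png

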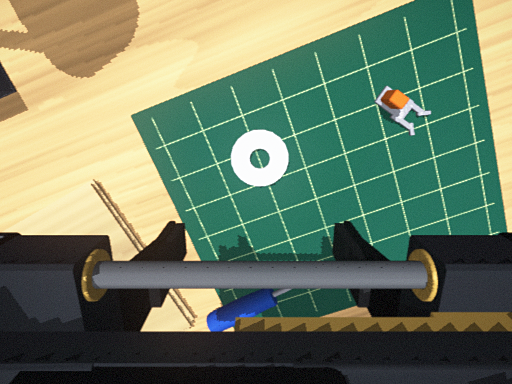

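```bash
python3 -c "
from h import *
go([.5024,-.3375,.006])"
```

```text
t 3.65 pos [ 0.5193 -0.3435  0.1525] yaw 69.52 F [-0.42  0.92 -0.41] shift [ -0.4 146.5  17.9]
```

```bash
python3 -m creep '[[[0,30,6],0,1],[[0,40,6],0,1],[[0,40,6],0,1],[[0,20,0],0,1],[[0,0,0],0,1]]'; python3 -m creep '[[[0,8,0],0,1],[[0,6,0],0,1],[[0,3,0],0,1],[[0,0,0],0,1]]'; python3 - <<'E'
from h import *
o=[robot.get_obs() for _ in range(3)]
go([.5024,-.3375,.0045])
w=robot.camera("wrist");cv2.imwrite("pics/w4.png",w["pixels"][:,:,::-1])
E
```

```text
time: 4.15
position: [0.5005, -0.3344, 0.0197]
tool_rot: [-0.578, -0.403, 0.404, 0.583]
ft_force: [-0.1, 0.2, 0.6]
grip_width: 0.0869
time: 4.55
position: [0.5023, -0.3389, 0.006]
tool_rot: [0.581, 0.403, -0.403, -0.581]
ft_force: [0.1, 0.4, 0.5]
grip_width: 0.087
t 4.55 pos [ 0.5023 -0.3389  0.006 ] yaw 69.45 F [0.07 0.36 0.45] shift [1.4 1.5 0.4]
```

View pics/w4.png

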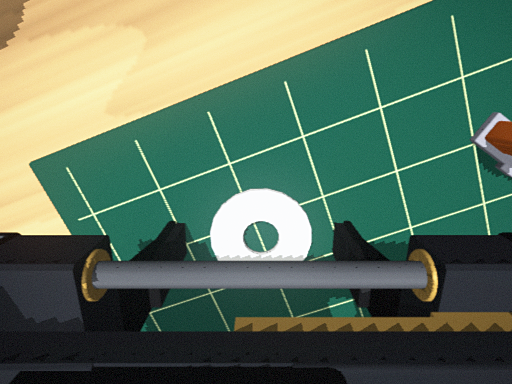

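```bash
python3 -m creep '[[[0,1.5,0],0,1],[[0,0,0],0,0.5],[[0,0,0],0,0.5],[[0,0,0],0,0.5],[[0,0,0],0,0.5],[[0,0,0],0,0.5]]' 15;  python3 -m creep '[[[0,0,0],0,0.5],[[0,-3,0],0,0.5],[[0,-10,0],0,0.5],[[0,-20,0],0,0.5],[[0,-20,0],0,0.5],[[0,0,0],0,0.5]]'; python3 - <<'E'
from h import *
w=robot.camera("wrist");cv2.imwrite("pics/w5.png",w["pixels"][:,:,::-1])
E
```

```text
time: 5.2
position: [0.5019, -0.3389, 0.0041]
tool_rot: [0.581, 0.403, -0.403, -0.581]
ft_force: [-0.4, -0.2, 0.8]
grip_width: 0.0584
time: 5.8
position: [0.5037, -0.3405, 0.0603]
tool_rot: [0.583, 0.403, -0.402, -0.579]
ft_force: [0.2, -0.3, 0.0]
grip_width: 0.0584
```

View pics/w5.png

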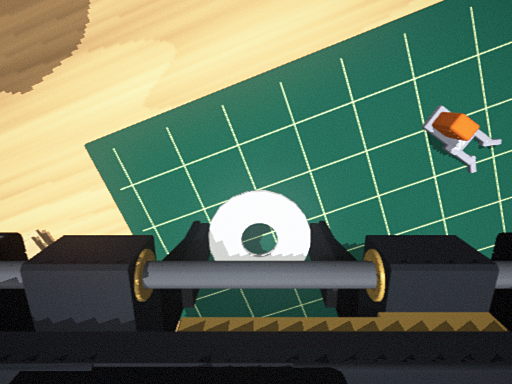

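```bash
python3 - <<'E'
from h import *
im=cv2.imread("pics/w5.png");o=robot.get_obs();T=R.from_quat(o["tool_rot"])
w=robot.camera("wrist")
g=cv2.cvtColor(w["pixels"],cv2.COLOR_RGB2HSV)
gm=cv2.inRange(g,(60,60,20),(95,255,255)); gm=gm[215:262,235:285]
k,l,s,c=cv2.connectedComponentsWithStats(gm)
for i in range(1,k):
  if s[i,4]>100: print("hole",s[i],c[i]+[235,215])
# outer upper arc of washer: 
wm=cv2.inRange(g,(0,0,150),(180,60,255)); wm[258:]=0; wm[:,:200]=0; wm[:,320:]=0;wm[:180]=0
ys,xs=np.nonzero(wm); print(xs.min(),xs.max(),ys.min(), [ (v,xs[ys==v].min(),xs[ys==v].max()) for v in range(ys.min(),258,6)])
z=o["position"][2]+.004
for n,u,v in (("top",259.5,ys.min()-.5),("left",xs.min()-.5,238),("right",xs.max()+.5,238)):
    print(n,(T.inv().apply(plane(w,u,v,z)-o["position"])*1000).round(1))
for u,v in((259.5,238),): print(T.inv().apply(plane(w,u,v,z)-o["position"])*1000)
crop(w,"pics/w5c.png",200,320,180,270,6)
E
```

```text
hole [  7   9  33  19 355] [255.58873239 231.78873239]
hole [  9  20  31  19 367] [260.80653951 244.92915531]
200 319 180 [(180, np.int64(250), np.int64(312)), (186, np.int64(252), np.int64(314)), (192, np.int64(243), np.int64(316)), (198, np.int64(230), np.int64(318)), (204, np.int64(200), np.int64(319)), (210, np.int64(202), np.int64(301)), (216, np.int64(205), np.int64(305)), (222, np.int64(208), np.int64(307)), (228, np.int64(209), np.int64(309)), (234, np.int64(209), np.int64(310)), (240, np.int64(209), np.int64(310)), (246, np.int64(210), np.int64(309)), (252, np.int64(211), np.int64(307))]
top [ 0.6 -4.1 35.1]
left [-34.2  -3.9  -0.1]
right [35.4 -4.1 -0. ]
[ 0.6310708  -4.00089719 -0.04989858]
```

View pics/w5c.png

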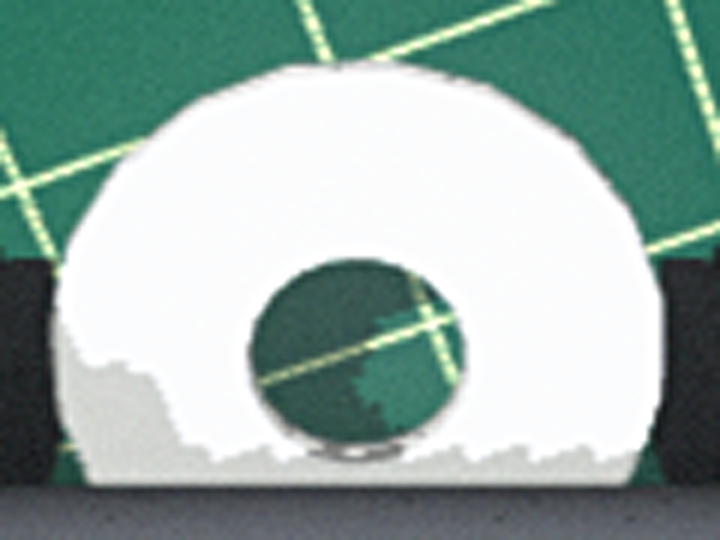

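```bash
python3 -c "
from h import *
for i in range(3): go([.588,.1565,.13])"
```

```text
t 5.9 pos [ 0.5022 -0.3391  0.0577] yaw 69.44 F [ 0.42  0.03 -0.73] shift [494.1 -72.7  93.6] 
t 5.9 pos [ 0.5022 -0.3391  0.0577] yaw 69.44 F [ 0.42  0.03 -0.73] shift [494.1 -72.7  93.6] 
t 5.9 pos [ 0.5022 -0.3391  0.0577] yaw 69.44 F [ 0.42  0.03 -0.73] shift [494.1 -72.7  93.6]
```

```bash
python3 -m creep '[[[15,-30,5],0,0.5],[[35,-20,7],0,0.5],[[37,-10,7],0,0.5],[[40,-10,8],0,0.5],[[40,-3,8],0,0.5],[[40,0,8],0,0.5],[[40,0,8],0,0.5],[[40,0,8],0,0.5]]'; python3 -m creep '[[[40,0,8],0,0.5],[[40,0,8],0,0.5],[[40,0,8],0,0.5],[[40,0,8],0,0.5],[[30,0,0],0,0.5],[[10,0,0],0,0.5],[[0,0,0],0,0.5],[[0,0,0],0,0.5]]'; python3 - <<'E'
from h import *
go([.588,.1565,.11])
w=robot.camera("wrist");cv2.imwrite("pics/w6.png",w["pixels"][:,:,::-1])
go([.588,.1565,.11])
E
```

```text
time: 6.7
position: [0.5468, -0.0476, 0.129]
tool_rot: [-0.581, -0.402, 0.403, 0.582]
ft_force: [-0.0, 0.5, -0.3]
grip_width: 0.0585
time: 7.5
position: [0.5869, 0.1481, 0.1292]
tool_rot: [-0.581, -0.402, 0.404, 0.581]
ft_force: [-0.4, -0.4, 0.2]
grip_width: 0.0582
t 7.5 pos [0.5869 0.1481 0.1292] yaw 69.43 F [-0.38 -0.44  0.15] shift [ 8.3 19.2  1.9] 
t 7.55 pos [0.587  0.1477 0.1294] yaw 69.38 F [ 0.57 -0.07 -0.42] shift [ 8.7 19.4  2.1]
```

View pics/w6.png

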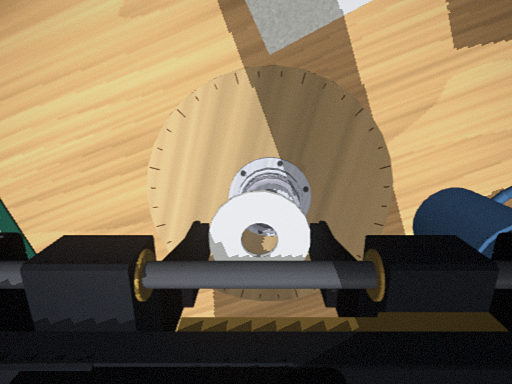

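```bash
python3 -m creep '[[[8.5,10,2],0,0.5],[[0,8,0],0,0.5],[[0,0,0],0,0.5],[[0,0,0],0,0.5]]'; python3 - <<'E'
from h import *
w=robot.camera("wrist");crop(w,"pics/w7.png",200,320,180,270,6)
go([.588,.1565,.11])
u,v=proj(w,[.588,.1565,.0975]);print(u,v,(u-199.5)*6,(v-179.5)*6)
E
```

```text
time: 7.95
position: [0.5884, 0.1573, 0.1114]
tool_rot: [-0.581, -0.402, 0.403, 0.581]
ft_force: [0.6, 0.2, -0.7]
grip_width: 0.0589
t 8.0 pos [0.5888 0.1574 0.1118] yaw 69.42 F [ 0.17  0.03 -0.01] shift [-1.1  1.8  0.4] 
257.03005356280113 225.27719409413703 345.1803213768068 274.6631645648222
```

View pics/w7.png

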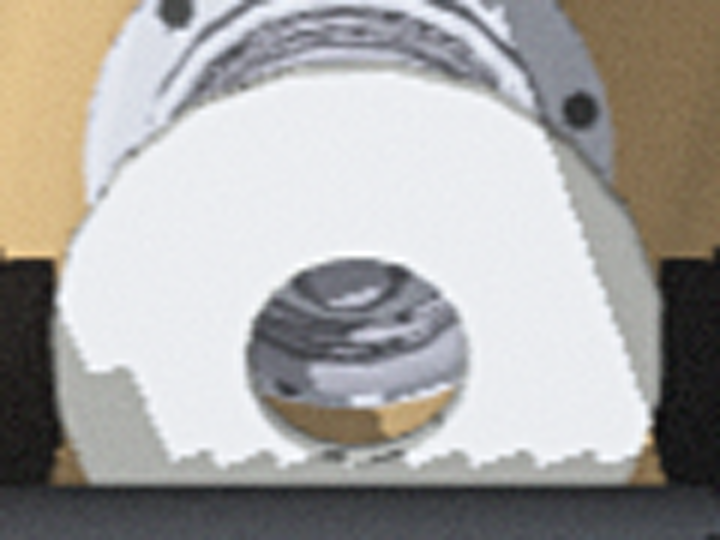

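```bash
python3 -m creep '[[[-0.3,7,0],0,0.5],[[0,7,0],0,0.5],[[0,5,0],0,0.5],[[0,0,0],0,0.5]]'; python3 -m creep '[[[0,5,0],0,0.5],[[0,4,0],0,0.5],[[0,0,0],0,0.5],[[0,0,0],0,0.5]]'; python3 - <<'E'
from h import *
w=robot.camera("wrist");crop(w,"pics/w8.png",200,320,180,270,6)
go([.588,.1565,.082])
E
```

```text
time: 8.4
position: [0.5879, 0.1574, 0.0919]
tool_rot: [-0.581, -0.402, 0.403, 0.582]
ft_force: [0.1, 0.3, -0.2]
grip_width: 0.0587
time: 8.8
position: [0.5887, 0.1575, 0.084]
tool_rot: [-0.581, -0.403, 0.403, 0.581]
ft_force: [0.2, -0.0, -0.1]
grip_width: 0.0588
t 8.85 pos [0.5888 0.1575 0.0841] yaw 69.44 F [ 0.48  0.19 -0.15] shift [-1.2  2.1  0.4]
```

View pics/w8.png

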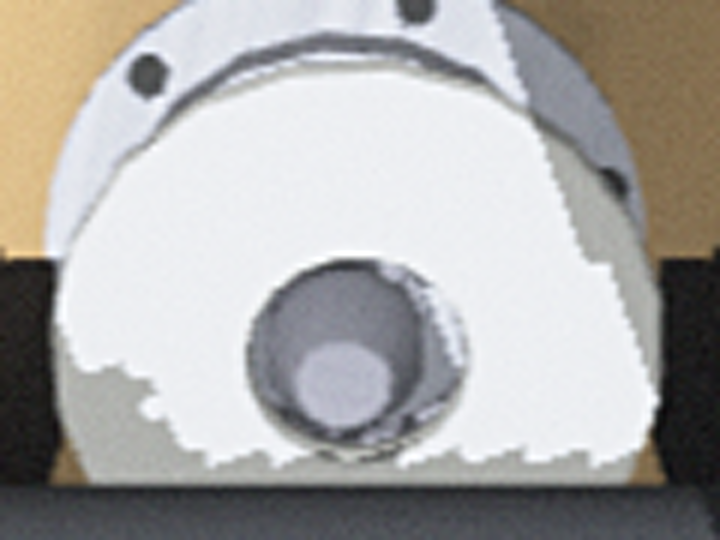

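```bash
python3 -m creep '[[[-1,1.2,0],0,0.5],[[0,0.6,0],0,0.5],[[0,0,0],0,0.5],[[0,0,0],0,0.5]]'; python3 - <<'E'
from h import *
w=robot.camera("wrist");crop(w,"pics/w9.png",200,320,180,270,6)
go([.588,.1565,.082])
E
python3 -m creep '[[[0,0,0],0,0.72],[[0,0,0],0,0.72],[[0,0,0],0,0.9],[[0,0,0],0,1]]';python3 -m creep '[[[0,-8,0],0,1],[[0,-15,0],0,1],[[0,-15,0],0,1],[[0,-10,0],0,1],[[0,0,0],0,1],[[0,0,0],0,1]]'
python3 - <<'E'
from h import *
w=robot.camera("wrist");cv2.imwrite("pics/w10.png",w["pixels"][:,:,::-1])
go([.588,.1565,.082])
E
```

```text
time: 9.25
position: [0.5884, 0.1565, 0.0823]
tool_rot: [0.581, 0.403, -0.403, -0.581]
ft_force: [0.1, -0.3, -0.6]
grip_width: 0.0586
t 9.3 pos [0.5885 0.1565 0.0823] yaw 69.44 F [ 0.75  0.14 -0.12] shift [-0.2  0.3  0.4] 
time: 9.7
position: [0.5884, 0.1565, 0.0823]
tool_rot: [0.581, 0.403, -0.403, -0.581]
ft_force: [-0.2, 0.2, 0.2]
grip_width: 0.0714
time: 10.3
position: [0.5884, 0.1565, 0.1304]
tool_rot: [0.581, 0.403, -0.403, -0.581]
ft_force: [0.1, -0.5, -0.5]
grip_width: 0.087
t 10.35 pos [0.588  0.1565 0.1299] yaw 69.44 F [ 0.07 -0.65 -0.21] shift [ 0.  47.9 -0.1]
```

View pics/w10.png

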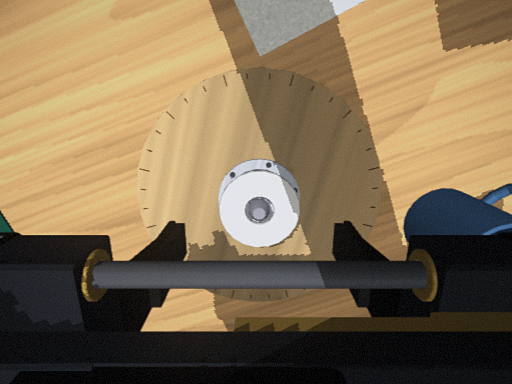

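```bash
python3 -m creep '[[[-38,-2,-8],0,1],[[-38,-2,-8],0,1],[[-38,-2,-8],0,1],[[-36,-2,-8],0,1],[[0,0,0],0,1],[[0,0,0],0,1]]'
python3 - <<'E'
from h import *
w=robot.camera("wrist");cv2.imwrite("pics/w11.png",w["pixels"][:,:,::-1])
import pickle;pickle.dump(w,open("w11.pkl","wb"))
u,v=proj(w,[.588,.1565,.09]);u=int(u);v=int(v);a=max(u-50,0);b=max(v-40,0)
crop(w,"pics/w11c.png",a,u+50,b,v+40,7);print(a,b)
go([.49,-.2,.15],-56)
E
```

```text
time: 10.95
position: [0.5652, 0.0042, 0.1376]
tool_rot: [-0.581, -0.402, 0.402, 0.582]
ft_force: [-0.2, 0.3, 0.7]
grip_width: 0.0869
419 124
t 11.0 pos [0.5653 0.0051 0.1377] yaw 69.4 F [0.67 0.22 0.26] shift [-218.5  -12.4   -1.7] turn(about tool y=down) 2.1886
```

View pics/w11c.png

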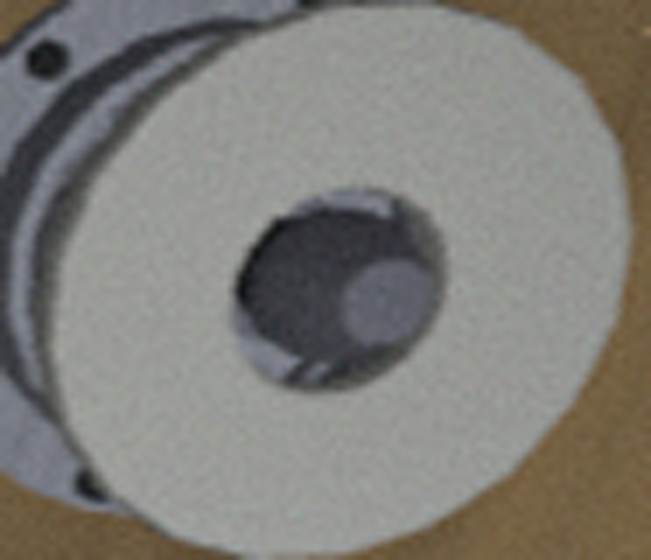

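```bash
python3 - <<'E'
from h import *
import pickle
w2=pickle.load(open("w11.pkl","rb")); w1=wcam([.5882,.1565,.1302],[.581,.403,-.403,-.581])
i1=cv2.imread("pics/w10.png");
cv2.imwrite("pics/w10c.png",cv2.resize(i1[150:260,200:320],None,fx=6,fy=6,interpolation=cv2.INTER_CUBIC))
g=lambda x,y,k,a,b:((x+.5)/k-.5+a,(y+.5)/k-.5+b)
# edge-point based hole ellipse
def ell(pts,k,a,b):
    e=cv2.fitEllipse(np.array(pts,np.float32));print(e);return g(e[0][0],e[0][1],k,a,b)
h2=ell([(236,285),(246,245),(270,218),(300,200),(345,187),(395,195),(430,220),(445,260),(438,305),(415,345),(380,373),(340,388),(300,388),(260,360),(240,325)],7,419,124)
t2=g(389,302,7,419,124)
print(h2,t2, plane(w2,*h2,.086))
E
```

```text
((339.2919006347656, 286.4983825683594), (192.0720977783203, 220.66867065429688), 52.731353759765625)
(467.0417000906808, 164.49976893833707) (474.14285714285717, 166.71428571428572) [0.58937009 0.15704865 0.086     ]
```

View pics/w10c.png

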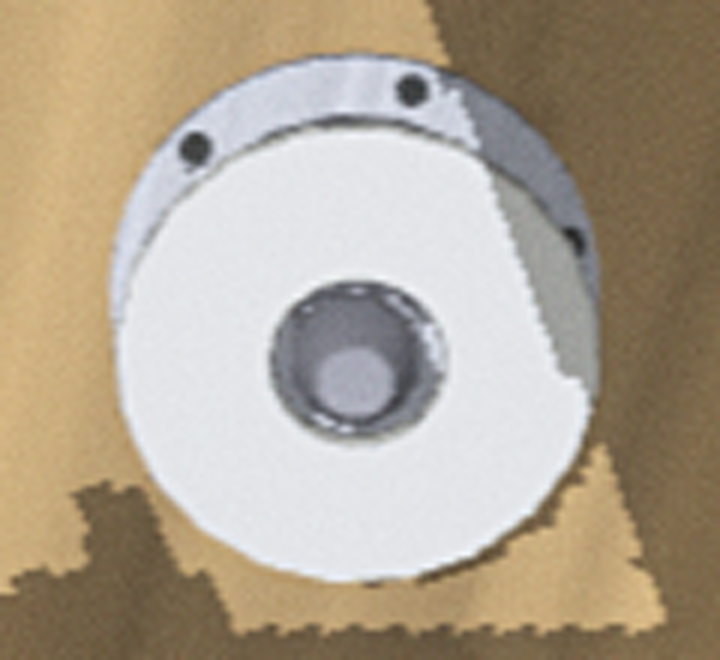

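```bash
python3 - <<'E'
from h import *
import pickle
w2=pickle.load(open("w11.pkl","rb")); w1=wcam([.5882,.1565,.1302],[.581,.403,-.403,-.581])
g=lambda x,y,k,a,b:((x+.5)/k-.5+a,(y+.5)/k-.5+b)
h1=g(358,358,6,200,150);t1=g(355,382,6,200,150)
h2=(467.04,164.5);t2=(474.14,166.71)
for a,b in((h1,h2),(t1,t2)): 
    P=tri([(w1,*a),(w2,*b)]);print(P,np.subtract(proj(w1,P),a),np.subtract(proj(w2,P),b))
print(plane(w1,*h1,.086),plane(w2,*h2,.086))
for z in (.094,.095,.096,.097): print(z,plane(w1,*t1,z),plane(w2,*t2,z))
E
```

```text
[0.58901788 0.15687722 0.08626453] [0.06143567 0.28730661] [-0.07702003 -0.2869843 ]
[0.58879711 0.15656235 0.09434505] [0.0456652  0.21345864] [-0.05959519 -0.21278961]
[0.58888536 0.15687893 0.086     ] [0.58936982 0.15704747 0.086     ]
0.094 [0.58876116 0.15654103 0.094     ] [0.58912569 0.15678461 0.094     ]
0.095 [0.58839397 0.1566795  0.095     ] [0.58866044 0.15618181 0.095     ]
0.096 [0.58802678 0.15681798 0.096     ] [0.58819518 0.155579   0.096     ]
0.097 [0.5876596  0.15695645 0.097     ] [0.58772993 0.1549762  0.097     ]
```

```bash
python3 -m creep '[[[40,-3,0],0,1],[[43,-3,0],0,1],[[43,0,0],0,1],[[43,0,0],0,1],[[43,0,0],0,1],[[43,0,0],0,1],[[30,0,0],0,1],[[0,0,0],0,1]]'
python3 -m creep '[[[0,0,0],0,1]]'
python3 - <<'E'
from h import *
w=robot.camera("wrist");cv2.imwrite("pics/w12.png",w["pixels"][:,:,::-1])
import pickle;pickle.dump(w,open("w12.pkl","wb"))
u,v=proj(w,[.588,.1565,.09]);u=int(u);v=int(v);a=max(u-50,0);b=max(v-40,0)
crop(w,"pics/w12c.png",a,u+50,b,v+40,7);print(a,b)
go([.49,-.2,.15],-56)
E
```

```text
time: 11.8
position: [0.6655, 0.2783, 0.1434]
tool_rot: [-0.579, -0.405, 0.404, 0.58]
ft_force: [-0.4, -0.3, -0.1]
grip_width: 0.087
time: 11.9
position: [0.6643, 0.2737, 0.1432]
tool_rot: [-0.58, -0.403, 0.405, 0.581]
ft_force: [0.1, 0.1, -0.6]
grip_width: 0.087
22 124
t 11.95 pos [0.6644 0.2724 0.1433] yaw 69.56 F [-0.06 -0.05  0.26] shift [-503.6   -5.8   -1.6] turn(about tool y=down) 2.1914
```

View pics/w12c.png

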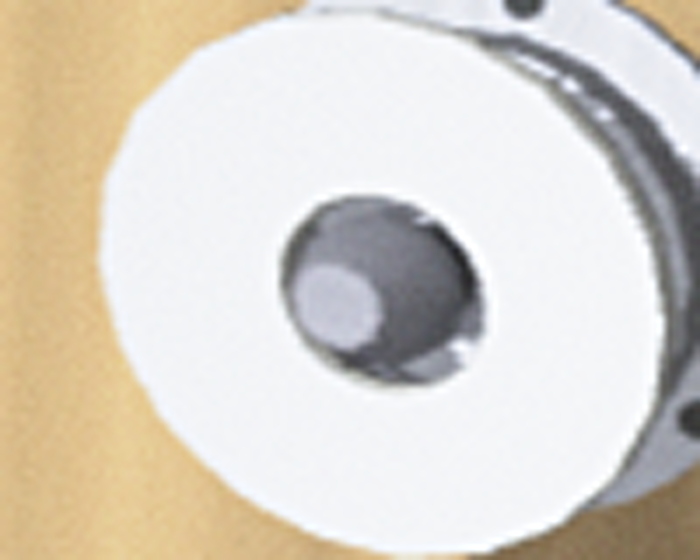

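```bash
python3 - <<'E'
from h import *
import pickle
w2=pickle.load(open("w11.pkl","rb")); w3=pickle.load(open("w12.pkl","rb"));w1=wcam([.5882,.1565,.1302],[.581,.403,-.403,-.581])
g=lambda x,y,k,a,b:((x+.5)/k-.5+a,(y+.5)/k-.5+b)
h=[(w1,*g(358,358,6,200,150)),(w2,467.04,164.5),(w3,*g(383.5,290.5,7,22,124))]
t=[(w1,*g(355,382,6,200,150)),(w2,474.14,166.71),(w3,*g(340,307,7,22,124))]
for S in(h,t):
  for idx in((1,2),(0,1,2)):
    s=[S[i] for i in idx];P=tri(s);print(P.round(5),[np.subtract(proj(c,P),(u,v)).round(2) for c,u,v in s])
E
```

```text
[0.58913 0.15678 0.08647] [array([ 0.  , -0.04]), array([0.  , 0.04])]
[0.58902 0.15682 0.08637] [array([-0.  ,  0.37]), array([-0.05, -0.22]), array([ 0.05, -0.14])]
[0.58912 0.15673 0.09409] [array([-0.  ,  0.05]), array([-0.  , -0.05])]
[0.589   0.15664 0.09402] [array([0.25, 0.27]), array([-0.22, -0.08]), array([-0.14, -0.18])]
```

```bash
python3 -m creep '[[[-35,0,0],0,1],[[-46,0,0],0,1],[[-46,0,0],0,1],[[-46,0,0],0,1],[[-46,0,0],0,1],[[-46,0,0],0,1],[[-46,0,0],0,1],[[-46,0,0],0,1]]' >/dev/null;python3 -m creep '[[[-46,0,0],0,1],[[-46,0,0],0,1],[[-40,0,0],0,1],[[0,0,0],0.14,1],[[0,0,0],0.148,1],[[0,0,0],0.148,1],[[0,0,0],0.148,1],[[0,0,0],0.148,1]]' >/dev/null;python3 -m creep '[[[0,0,0],0.148,1],[[0,0,0],0.148,1],[[0,0,0],0.148,1],[[0,0,0],0.148,1],[[0,0,0],0.148,1],[[0,0,0],0.148,1],[[0,0,0],0.148,1],[[0,0,0],0.148,1]]'
python3 -m creep '[[[0,0,0],0.148,1],[[0,0,0],0.118,1],[[0,0,0],0,1],[[0,0,0],0,1]]'
python3 - <<'E'
from h import *
w=robot.camera("wrist");cv2.imwrite("pics/w13.png",w["pixels"][:,:,::-1])
go([.49,-.2,.15],-56)
E
```

```text
time: 14.35
position: [0.4927, -0.1865, 0.1444]
tool_rot: [0.663, -0.247, 0.246, -0.663]
ft_force: [0.2, 0.3, -0.0]
grip_width: 0.0872
time: 14.75
position: [0.4932, -0.1864, 0.1444]
tool_rot: [0.626, -0.329, 0.329, -0.626]
ft_force: [-0.2, -0.9, 0.0]
grip_width: 0.0871
t 14.8 pos [ 0.4934 -0.1864  0.1444] yaw -55.5 F [0.63 0.19 0.59] shift [  9.3  -5.6 -10.5] turn(about tool y=down) 0.0087
```

View pics/w13.png

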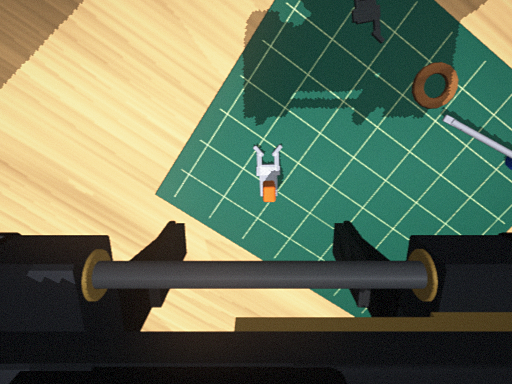

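```bash
python3 - <<'E'
from h import *
w=robot.camera("wrist");crop(w,"pics/w13c.png",235,300,135,215,9)
h=cv2.cvtColor(w["pixels"],cv2.COLOR_RGB2HSV);m=cv2.inRange(h,(5,150,60),(20,255,255));m[235:]=0
k,l,s,c=cv2.connectedComponentsWithStats(m)
for i in range(1,k):
  if s[i,4]>20: print(s[i],c[i])
E
```

```text
[413  63  44  45 963] [435.34060228  84.77362409]
[263 181  13  21 244] [268.55737705 191.40163934]
```

View pics/w13c.png

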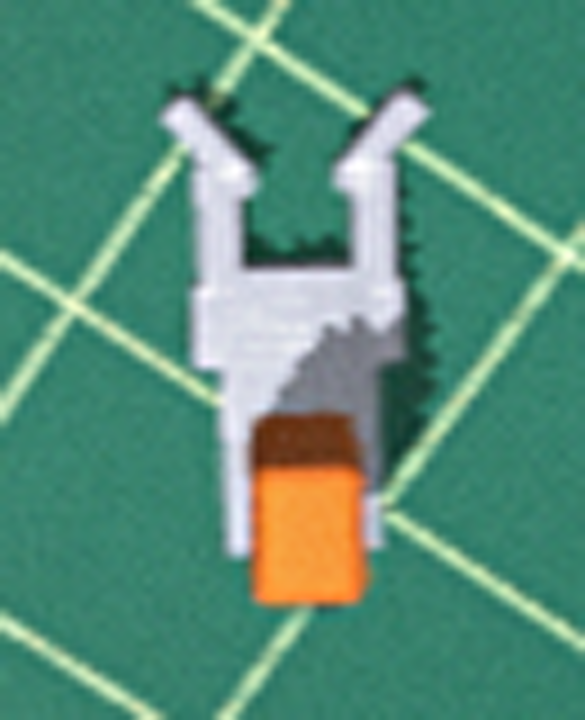

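```bash
python3 - <<'E'
from h import *
w=robot.camera("wrist");o=robot.get_obs();T=R.from_quat(o["tool_rot"])
g=lambda x,y:((x+.5)/9-.5+235,(y+.5)/9-.5+135)
tab=plane(w,*g(309,535),.032); rear=plane(w,*g(305.5,548),.008); fr=plane(w,*g(296.5,104),.008);th=plane(w,*g(296,178),.008);sh=plane(w,*g(299.5,325),.008)
for n,P in(("tab",tab),("rear",rear),("front",fr),("throat",th),("should",sh)): print(n,P.round(4),(T.inv().apply(P-o["position"])*1000).round(1))
d=fr-tab;print("heading",np.degrees(np.arctan2(d[1],d[0])),np.linalg.norm(d[:2]))
d=fr-rear;print("heading",np.degrees(np.arctan2(d[1],d[0])),np.linalg.norm(d[:2]))
E
```

```text
tab [ 0.4927 -0.1993  0.032 ] [ 10.2 112.3  -8.2]
rear [ 0.4853 -0.2049  0.008 ] [ 10.6 136.3 -17.5]
front [ 0.527  -0.1745  0.008 ] [  9.1 136.3  34.1]
throat [ 0.5202 -0.1792  0.008 ] [  9.2 136.3  25.9]
should [ 0.5067 -0.1892  0.008 ] [  9.7 136.3   9.1]
heading 35.869535949343785 0.04234091388658587
heading 36.08932950956072 0.05162325330702226
```

```bash
python3 -m creep '[[[0,0,0],-0.026,1],[[10,20,-8.5],0,1],[[0,40,0],0,0.6],[[0,40,0],0,0.6],[[0,10,0],0,0.6],[[0,0,0],0,0.6],[[0,0,0],0,0.6]]'
python3 - <<'E'
from h import *
w=robot.camera("wrist");cv2.imwrite("pics/w14.png",w["pixels"][:,:,::-1])
go([.4927,-.1995,.0105],-54)
E
```

```text
time: 15.6
position: [0.4938, -0.1997, 0.0352]
tool_rot: [0.63, -0.321, 0.322, -0.63]
ft_force: [-0.1, -0.0, 0.7]
grip_width: 0.0562
t 15.65 pos [ 0.4942 -0.1999  0.0358] yaw -54.05 F [ 1.3  -0.05  0.55] shift [-1.3 25.3 -1. ] turn(about tool y=down) -0.0009
```

View pics/w14.png

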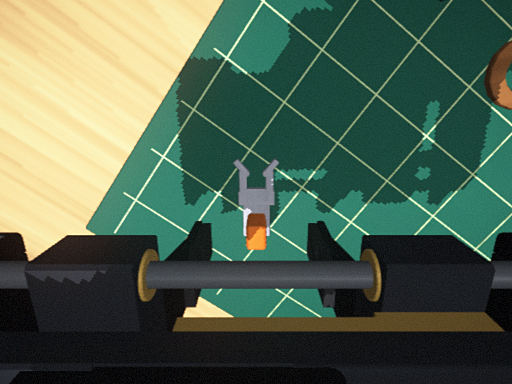

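```bash
python3 -m creep '[[[-1.2,12,-1],0,0.5],[[0,10,0],0,0.4],[[0,3,0],0,0.4],[[0,0,0],0,0.4],[[0,0,0],0,0.4]]'
python3 - <<'E'
from h import *
w=robot.camera("wrist");cv2.imwrite("pics/w15.png",w["pixels"][:,:,::-1])
go([.4927,-.1995,.0105],-54)
E
```

```text
time: 16.15
position: [0.4915, -0.1988, 0.0091]
tool_rot: [-0.63, 0.322, -0.321, 0.63]
ft_force: [-0.2, 0.4, 0.1]
grip_width: 0.0353
t 16.2 pos [ 0.4916 -0.1989  0.0093] yaw -54.08 F [-0.25 -0.56  0.12] shift [ 1.1 -1.2  0.5] turn(about tool y=down) -0.0015
```

View pics/w15.png

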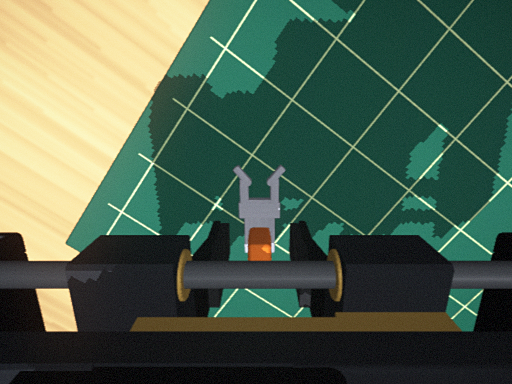

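```bash
python3 -m creep '[[[0,-1.3,0],0,0.4],[[0,0,0],0,0.05],[[0,0,0],0,0.05],[[0,0,0],0,0.05],[[0,0,0],0,0.05]]' 35
python3 -m creep '[[[0,0,0],0,0.05],[[0,0,0],0,0.05]]'
python3 -c "
from h import *
go([.589,.1567,.0105],-54)"
python3 -m creep '[[[0,-5,0],0,0.05],[[0,-10,0],0,0.05],[[0,-20,0],0,0.05],[[0,-30,0],0,0.05],[[0,0,0],0,0.05],[[0,0,0],0,0.05]]'
python3 - <<'E'
from h import *
w=robot.camera("wrist");cv2.imwrite("pics/w16.png",w["pixels"][:,:,::-1])
go([.589,.1567,.12],-54)
E
```

```text
time: 16.7
position: [0.4916, -0.1989, 0.0106]
tool_rot: [0.63, -0.321, 0.322, -0.63]
ft_force: [0.2, -0.1, -0.3]
grip_width: 0.0117
time: 16.9
position: [0.4916, -0.1989, 0.0106]
tool_rot: [0.63, -0.321, 0.322, -0.63]
ft_force: [0.1, 0.5, 1.3]
grip_width: 0.0118
t 16.9 pos [ 0.4916 -0.1989  0.0106] yaw -54.09 F [0.09 0.49 1.34] shift [-2.308e+02  1.000e-01  2.875e+02] turn(about tool y=down) -0.0015
time: 17.5
position: [0.492, -0.1992, 0.0766]
tool_rot: [0.63, -0.321, 0.322, -0.63]
ft_force: [-0.2, 0.3, -0.8]
grip_width: 0.0114
t 17.55 pos [ 0.4914 -0.1987  0.0758] yaw -54.08 F [-0.3   0.62 -0.76] shift [-230.6  -44.3  287.6] turn(about tool y=down) -0.0015
```

View pics/w16.png

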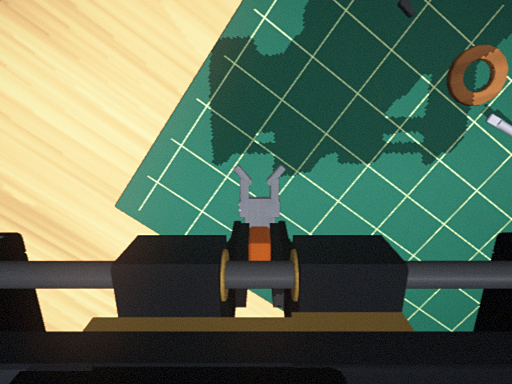

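```bash
python3 - <<'E'
from h import *
w=robot.camera("wrist");crop(w,"pics/w16c.png",225,295,155,235,9)
E
```

```text
(no output)
```

View pics/w16c.png

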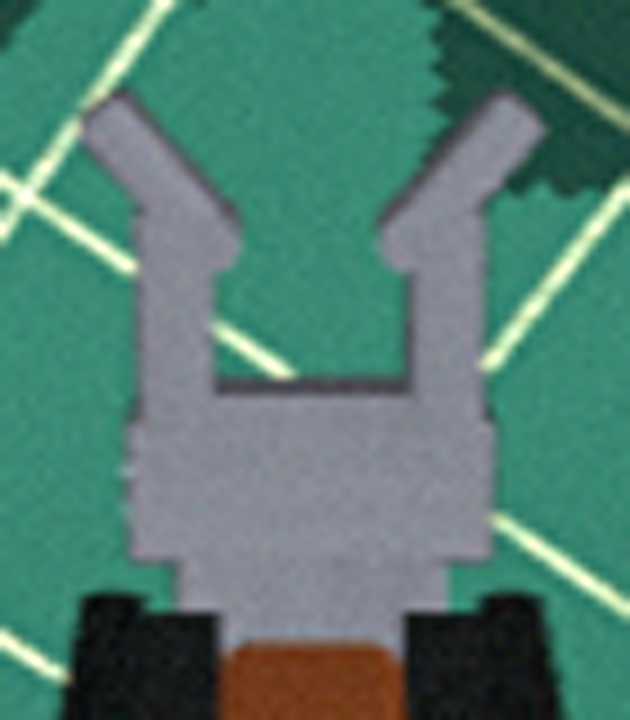

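```bash
python3 - <<'E'
from h import *
w=robot.camera("wrist");o=robot.get_obs();T=R.from_quat(o["tool_rot"])
g=lambda x,y:((x+.5)/9-.5+225,(y+.5)/9-.5+155)
z=o["position"][2]-.0026
for n,x,y,off in(("front",313,92,14),("throat",312,247,4.4),("seat",313,393,-5.5)):
    q=T.inv().apply(plane(w,*g(x,y),z)-o["position"])*1000;print(n,q.round(2),"bore z",q[2]-off)
go([.589,.1567,.12],-54)
E
```

```text
front [ 1.19  2.57 44.26] bore z 30.25974739103814
throat [ 1.13  2.57 34.22] bore z 29.819253615874253
seat [ 1.19  2.58 24.44] bore z 29.943566110979024
t 17.65 pos [ 0.4908 -0.1984  0.0749] yaw -54.09 F [-0.4   0.29 -0.32] shift [-230.1  -44.9  287.8] turn(about tool y=down) -0.0015
```

```bash
python3 -c "
from h import *
go([.5441,.1243,.115],-54)"
```

```text
t 17.65 pos [ 0.4908 -0.1984  0.0749] yaw -54.09 F [-0.4   0.29 -0.32] shift [-230.2  -39.9  232.4] turn(about tool y=down) -0.0015
```

```bash
python3 -m creep '[[[-15,-20,15],0,0.05],[[-28,-20,28],0,0.05],[[-29,0,29],0,0.05],[[-29,0,29],0,0.05],[[-29,0,29],0,0.05],[[-29,0,29],0,0.05],[[-29,0,29],0,0.05],[[-28,0,28],0,0.05]]'
python3 -m creep '[[[-14,0,14],0,0.05],[[0,0,0],0,0.05],[[0,0,0],0,0.05],[[0,0,0],0,0.05]]'
python3 - <<'E'
from h import *
w=robot.camera("wrist");cv2.imwrite("pics/w17.png",w["pixels"][:,:,::-1]);crop(w,"pics/w17c.png",205,315,130,240,7)
go([.5441,.1243,.115],-54)
E
```

```text
time: 18.45
position: [0.539, 0.1046, 0.1143]
tool_rot: [0.63, -0.322, 0.321, -0.629]
ft_force: [-0.5, -0.5, -0.4]
grip_width: 0.012
time: 18.85
position: [0.5423, 0.1213, 0.1149]
tool_rot: [0.63, -0.322, 0.321, -0.629]
ft_force: [-0.3, 0.4, -0.0]
grip_width: 0.0121
t 18.9 pos [0.5425 0.1211 0.1151] yaw -54.18 F [-0.86 -0.18 -0.37] shift [-1.7  0.1  3.2] turn(about tool y=down) -0.0031
```

View pics/w17c.png

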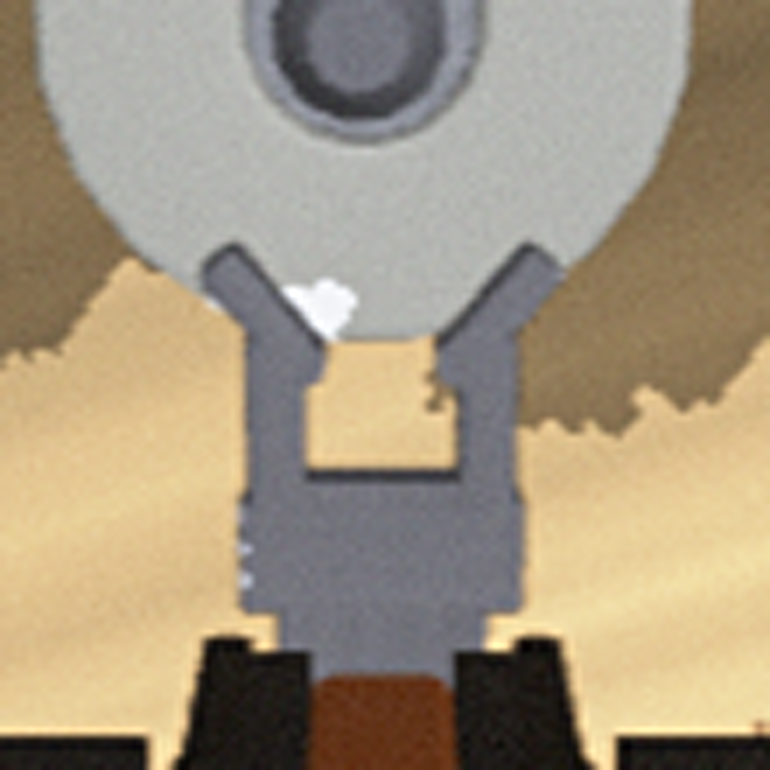

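```bash
python3 - <<'E'
from h import *
w=robot.camera("wrist");o=robot.get_obs();T=R.from_quat(o["tool_rot"])
g=lambda x,y:((x+.5)/7-.5+205,(y+.5)/7-.5+130)
P=plane(w,*g(357,40),.0936);print(P,(T.inv().apply(P-o["position"])*1000).round(2))
P=plane(w,*g(382,470),o["position"][2]-.0026);print(P,(T.inv().apply(P-o["position"])*1000).round(2))
P=plane(w,*g(365,15),.086);print("washer hole",P)
E
```

```text
[0.58911769 0.15629811 0.0936    ] [-1.45 21.62 58.34]
[0.56366995 0.13525538 0.1126683 ] [ 0.72  2.58 25.38]
washer hole [0.5905658  0.15655865 0.086     ]
```

```bash
python3 -m creep '[[[-2.3,0,10],0,0.05],[[0,8,1],0,0.05],[[0,4,0],0,0.05],[[0,0,0],0,0.05],[[0,0,0],0,0.05]]'
python3 - <<'E'
from h import *
w=robot.camera("wrist");crop(w,"pics/w18c.png",205,315,130,240,7)
o=robot.get_obs();T=R.from_quat(o["tool_rot"])
print((T.inv().apply(np.array([.5891,.1563,.0936])-o["position"])*1000).round(2))
go([.5441,.1243,.0955],-54)
E
```

```text
time: 19.45
position: [0.55, 0.1306, 0.1032]
tool_rot: [0.63, -0.322, 0.321, -0.63]
ft_force: [-0.1, 0.5, -0.6]
grip_width: 0.0121
[ 1.95  9.75 46.53]
t 19.5 pos [0.5503 0.1306 0.1034] yaw -54.09 F [-0.89 -0.27 -1.46] shift [ 1.5  7.9 -8.7] turn(about tool y=down) -0.0015
```

View pics/w18c.png

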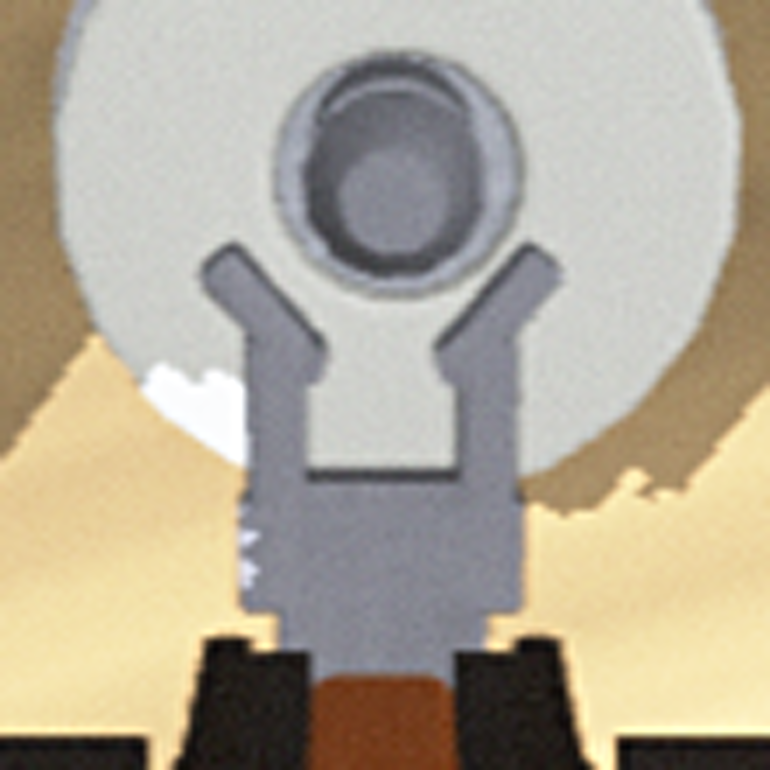

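```bash
python3 -m creep '[[[1,3,0],0,0.05],[[0,3,0],0,0.05],[[0,2,0],0,0.05],[[0,0,0],0,0.05],[[0,0,0],0,0.05]]'
python3 - <<'E'
from h import *
w=robot.camera("wrist");crop(w,"pics/w19c.png",205,315,130,240,7)
o=robot.get_obs();T=R.from_quat(o["tool_rot"])
print((T.inv().apply(np.array([.5891,.1563,.0936])-o["position"])*1000).round(2))
go([.5441,.1243,.0955],-54)
E
```

```text
time: 20.0
position: [0.551, 0.1298, 0.0955]
tool_rot: [0.63, -0.322, 0.321, -0.63]
ft_force: [-0.1, 0.7, -0.6]
grip_width: 0.0117
[ 0.9   1.94 46.31]
t 20.05 pos [0.5511 0.1299 0.0955] yaw -54.08 F [-0.29  0.07 -0.56] shift [ 0.4  0.  -8.9] turn(about tool y=down) -0.0014
```

View pics/w19c.png

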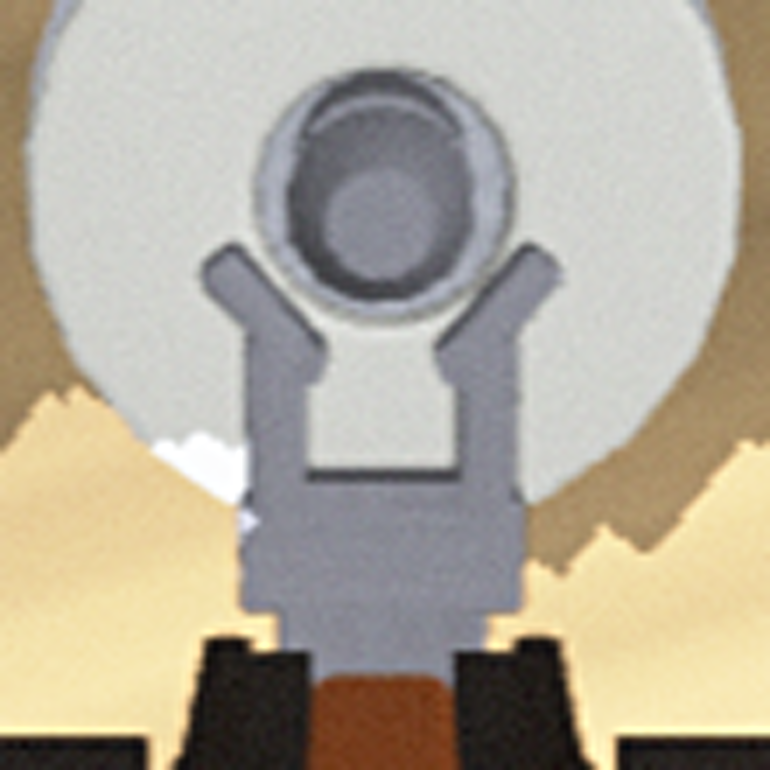

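```bash
python3 -m creep '[[[0,3,0],0,0.05],[[0,2,0],0,0.05],[[0,0,0],0,0.05],[[0,0,0],0,0.05]]';python3 -m creep '[[[0,2.5,0],0,0.05],[[0,2.5,0],0,0.05],[[0,0,0],0,0.05],[[0,0,0],0,0.05]]'
python3 - <<'E'
from h import *
w=robot.camera("wrist");crop(w,"pics/w20c.png",205,315,130,240,7)
o=robot.get_obs();T=R.from_quat(o["tool_rot"]);print(o["ft_force"],o["moment"])
print((T.inv().apply(np.array([.5891,.1563,.0936])-o["position"])*1000).round(2))
go([.5441,.1243,.0855],-54)
E
```

```text
time: 20.45
position: [0.5514, 0.1298, 0.0907]
tool_rot: [-0.63, 0.321, -0.322, 0.63]
ft_force: [0.6, 0.1, 1.6]
grip_width: 0.0118
time: 20.85
position: [0.5513, 0.1298, 0.0857]
tool_rot: [-0.63, 0.321, -0.322, 0.63]
ft_force: [0.5, 0.3, 2.2]
grip_width: 0.0119
[0.05259368 0.50223819 2.48855774] [-0.04054661 -0.06011933 -0.01352591]
[ 0.73 -7.89 46.13]
t 20.9 pos [0.5513 0.1298 0.0857] yaw -54.09 F [0.05 0.5  2.49] shift [ 0.3  0.2 -9.1] turn(about tool y=down) -0.0016
```

View pics/w20c.png

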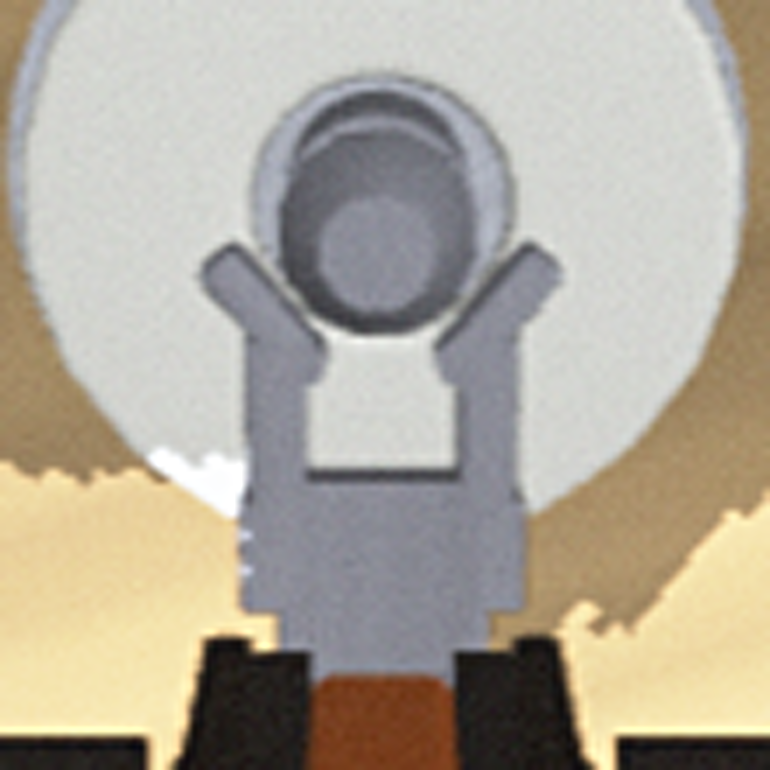

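```bash
python3 -m creep '[[[-0.3,0,1.5],0,0.05],[[0,0,1],0,0.05],[[0,0,0],0,0.05]]';python3 -m creep '[[[0,0,0.7],0,0.05],[[0,0,0],0,0.05]]';python3 -m creep '[[[0,0,0.7],0,0.05],[[0,0,0],0,0.05]]'
python3 -c "
from h import *
o=robot.get_obs();T=R.from_quat(o['tool_rot']);print(T.inv().apply(o['ft_force']))
print((T.inv().apply(np.array([.5891,.1563,.0936])-o['position'])*1000).round(2))"
```

```text
time: 21.2
position: [0.5524, 0.1315, 0.0854]
tool_rot: [0.63, -0.322, 0.321, -0.63]
ft_force: [-0.6, -0.2, 2.1]
grip_width: 0.0122
time: 21.4
position: [0.5531, 0.132, 0.0855]
tool_rot: [0.63, -0.322, 0.321, -0.63]
ft_force: [-0.8, -0.5, 1.5]
grip_width: 0.0119
time: 21.6
position: [0.5539, 0.1325, 0.0855]
tool_rot: [0.63, -0.322, 0.321, -0.63]
ft_force: [-0.8, -0.1, 2.5]
grip_width: 0.0117
[-0.35438389 -2.51921675 -0.725275  ]
[ 1.33 -8.1  42.49]
```

```bash
python3 -m creep '[[[0,0,0.5],0,0.05],[[0,0,0],0,0.05]]';python3 -m creep '[[[0,0,0.5],0,0.05],[[0,0,0],0,0.05]]'
python3 -c "
from h import *
o=robot.get_obs();T=R.from_quat(o['tool_rot']);print(T.inv().apply(o['ft_force']))
print((T.inv().apply(np.array([.5891,.1563,.0936])-o['position'])*1000).round(2))"
```

```text
time: 21.8
position: [0.5544, 0.1327, 0.0855]
tool_rot: [-0.63, 0.322, -0.321, 0.63]
ft_force: [-0.7, 1.2, 2.6]
grip_width: 0.0118
time: 22.0
position: [0.5549, 0.133, 0.0855]
tool_rot: [-0.63, 0.321, -0.322, 0.63]
ft_force: [-1.4, -1.0, 1.6]
grip_width: 0.0115
[-0.00253861 -1.61051345 -1.73229482]
[ 1.16 -8.06 41.38]
```

```bash
for i in 1; do python3 -m creep '[[[0,0,0.5],0,0.05],[[0,0,0],0,0.05]]'; python3 -m creep '[[[0,0,0.5],0,0.05],[[0,0,0],0,0.05]]'; done
python3 - <<'E'
from h import *
w=robot.camera("wrist");crop(w,"pics/w21c.png",205,315,130,240,7)
o=robot.get_obs();T=R.from_quat(o['tool_rot']);print(T.inv().apply(o['ft_force']))
print((T.inv().apply(np.array([.5891,.1563,.0936])-o['position'])*1000).round(2))
E
```

```text
time: 22.2
position: [0.5553, 0.1333, 0.0855]
tool_rot: [-0.63, 0.321, -0.322, 0.63]
ft_force: [-1.6, -0.7, 2.6]
grip_width: 0.0117
time: 22.4
position: [0.5558, 0.1336, 0.0856]
tool_rot: [-0.63, 0.321, -0.322, 0.63]
ft_force: [-1.7, -0.5, 2.7]
grip_width: 0.0119
[ 0.21248462 -2.85312925 -1.40020405]
[ 1.13 -8.02 40.36]
```

View pics/w21c.png

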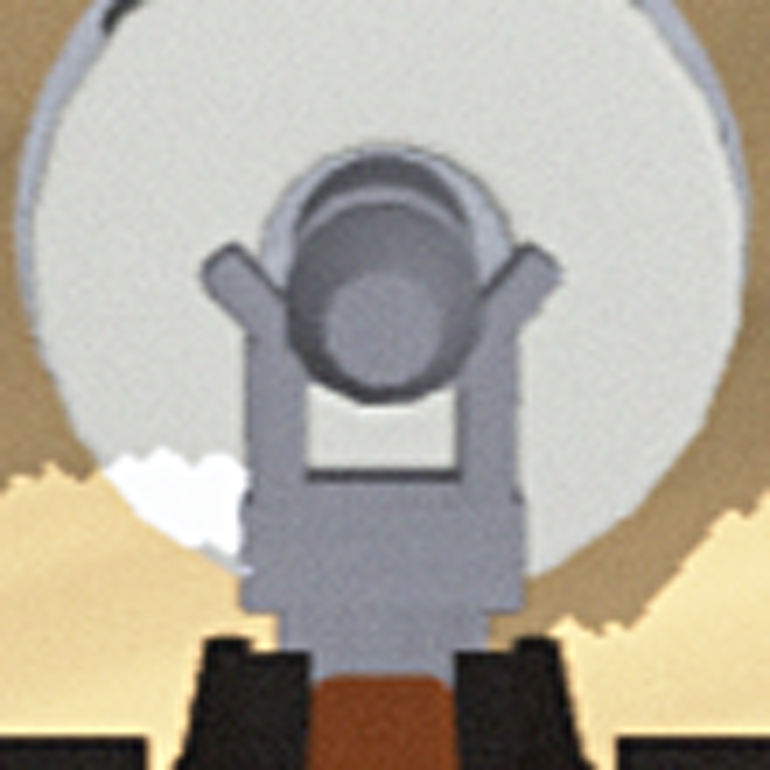

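```bash
for i in 1; do python3 -m creep '[[[0,0,0.5],0,0.05],[[0,0,0.5],0,0.05],[[0,0,0],0,0.05]]'; python3 -m creep '[[[0,0,0.5],0,0.05],[[0,0,0],0,0.05]]'; done
python3 - <<'E'
from h import *
o=robot.get_obs();T=R.from_quat(o['tool_rot']);print(T.inv().apply(o['ft_force']))
print((T.inv().apply(np.array([.5891,.1563,.0936])-o['position'])*1000).round(2))
E
```

```text
time: 22.75
position: [0.5566, 0.1342, 0.0856]
tool_rot: [-0.63, 0.321, -0.322, 0.63]
ft_force: [0.1, 0.7, 3.4]
grip_width: 0.0116
time: 22.95
position: [0.5569, 0.1344, 0.0855]
tool_rot: [0.63, -0.321, 0.321, -0.63]
ft_force: [-1.5, 0.2, 4.0]
grip_width: 0.0116
[-1.03935143 -3.98477229 -1.15119001]
[ 1.18 -8.06 38.96]
```

```bash
python3 -m creep '[[[0,0,0.5],0,0.05],[[0,0,0],0,0.05]]'; python3 -m creep '[[[0,0,0.5],0,0.05],[[0,0,0],0,0.05]]'; 
python3 - <<'E'
from h import *
o=robot.get_obs();T=R.from_quat(o['tool_rot']);print(T.inv().apply(o['ft_force']))
print((T.inv().apply(np.array([.5891,.1563,.0936])-o['position'])*1000).round(2))
E
```

```text
time: 23.15
position: [0.557, 0.1345, 0.0855]
tool_rot: [0.63, -0.322, 0.321, -0.63]
ft_force: [-1.6, -0.6, 3.2]
grip_width: 0.0119
time: 23.35
position: [0.5573, 0.1347, 0.0854]
tool_rot: [0.63, -0.322, 0.321, -0.629]
ft_force: [-1.9, -3.9, 3.0]
grip_width: 0.0119
[ 2.07315573 -2.99723325 -3.80114693]
[ 1.16 -8.2  38.45]
```

```bash
python3 -m creep '[[[0,0,0.4],0,0.05],[[0,0,0],0,0.05]]'; python3 -m creep '[[[0,0,0.4],0,0.05],[[0,0,0],0,0.05]]'; 
python3 - <<'E'
from h import *
o=robot.get_obs();T=R.from_quat(o['tool_rot']);print(T.inv().apply(o['ft_force']))
print((T.inv().apply(np.array([.5891,.1563,.0936])-o['position'])*1000).round(2))
E
```

```text
time: 23.55
position: [0.5575, 0.1349, 0.0854]
tool_rot: [0.63, -0.322, 0.321, -0.629]
ft_force: [-2.5, -3.2, 2.5]
grip_width: 0.0115
time: 23.75
position: [0.5577, 0.1352, 0.0854]
tool_rot: [0.63, -0.322, 0.321, -0.629]
ft_force: [-3.6, -3.6, 2.7]
grip_width: 0.012
[ 0.81883637 -2.70748405 -4.99919546]
[ 1.35 -8.29 37.77]
```

```bash
python3 -m creep '[[[0,0,0.4],0,0.05],[[0,0,0],0,0.05]]'; python3 -m creep '[[[0,0,0.4],0,0.05],[[0,0,0],0,0.05]]'; 
python3 - <<'E'
from h import *
w=robot.camera("wrist");crop(w,"pics/w22c.png",205,315,150,240,7)
o=robot.get_obs();T=R.from_quat(o['tool_rot']);print(T.inv().apply(o['ft_force']))
print((T.inv().apply(np.array([.5891,.1563,.0936])-o['position'])*1000).round(2))
E
```

```text
time: 23.95
position: [0.558, 0.1355, 0.0853]
tool_rot: [0.63, -0.322, 0.321, -0.629]
ft_force: [-3.3, -3.6, 1.6]
grip_width: 0.0116
time: 24.15
position: [0.5582, 0.1358, 0.0853]
tool_rot: [0.63, -0.322, 0.321, -0.629]
ft_force: [-3.8, -4.0, 2.4]
grip_width: 0.012
[ 0.65074236 -2.08589833 -4.59172633]
[ 1.52 -8.37 37.09]
```

View pics/w22c.png

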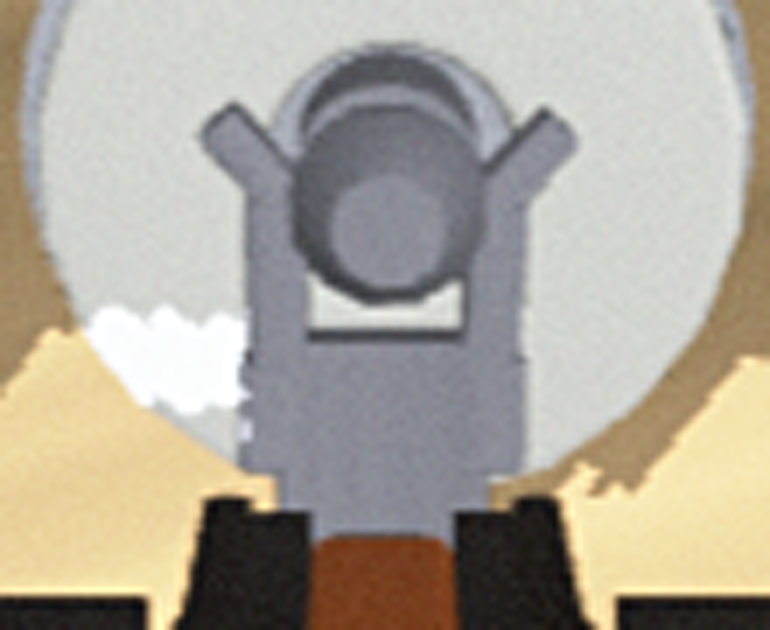

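```bash
python3 -m creep '[[[0.3,0,0.4],0,0.05],[[0.2,0,0],0,0.05]]'; python3 -m creep '[[[0,0,0.5],0,0.05],[[0,0,0],0,0.05]]'; 
python3 - <<'E'
from h import *
w=robot.camera("wrist");crop(w,"pics/w23c.png",205,315,150,240,7)
o=robot.get_obs();T=R.from_quat(o['tool_rot']);print(T.inv().apply(o['ft_force']))
print((T.inv().apply(np.array([.5891,.1563,.0936])-o['position'])*1000).round(2))
E
```

```text
time: 24.4
position: [0.5583, 0.1358, 0.0852]
tool_rot: [0.63, -0.322, 0.321, -0.629]
ft_force: [-3.8, -3.1, 2.0]
grip_width: 0.0119
time: 24.6
position: [0.5588, 0.136, 0.0852]
tool_rot: [0.63, -0.322, 0.321, -0.629]
ft_force: [-3.6, -3.2, 2.0]
grip_width: 0.012
[ 0.40078473 -1.78790112 -4.15704325]
[ 1.37 -8.52 36.45]
```

View pics/w23c.png

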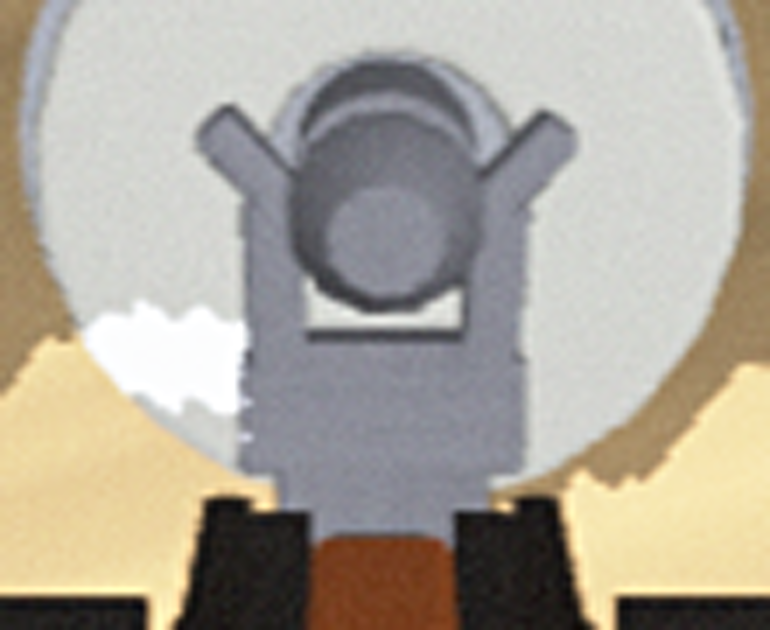

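```bash
python3 -m creep '[[[0.1,-0.2,0.5],0,0.05],[[0,0,0],0,0.05]]'; python3 -m creep '[[[0,0,0.5],0,0.05],[[0,0,0],0,0.05]]';  python3 -m creep '[[[0,0,0.5],0,0.05],[[0,0,0],0,0.05]]'
python3 - <<'E'
from h import *
w=robot.camera("wrist");crop(w,"pics/w24c.png",205,315,150,240,7)
o=robot.get_obs();T=R.from_quat(o['tool_rot']);print(T.inv().apply(o['ft_force']))
print((T.inv().apply(np.array([.5891,.1563,.0936])-o['position'])*1000).round(2))
E
```

```text
time: 24.85
position: [0.5593, 0.1363, 0.0854]
tool_rot: [0.63, -0.322, 0.321, -0.629]
ft_force: [-3.7, -2.7, 2.8]
grip_width: 0.0116
time: 25.05
position: [0.5601, 0.1367, 0.0855]
tool_rot: [0.63, -0.322, 0.321, -0.63]
ft_force: [-4.2, -1.9, 2.3]
grip_width: 0.0115
time: 25.25
position: [0.5612, 0.1372, 0.0856]
tool_rot: [-0.63, 0.322, -0.321, 0.63]
ft_force: [-2.2, -1.4, 2.3]
grip_width: 0.0117
[-1.0653697  -2.10848785 -3.29821825]
[ 0.85 -7.96 33.79]
```

View pics/w24c.png

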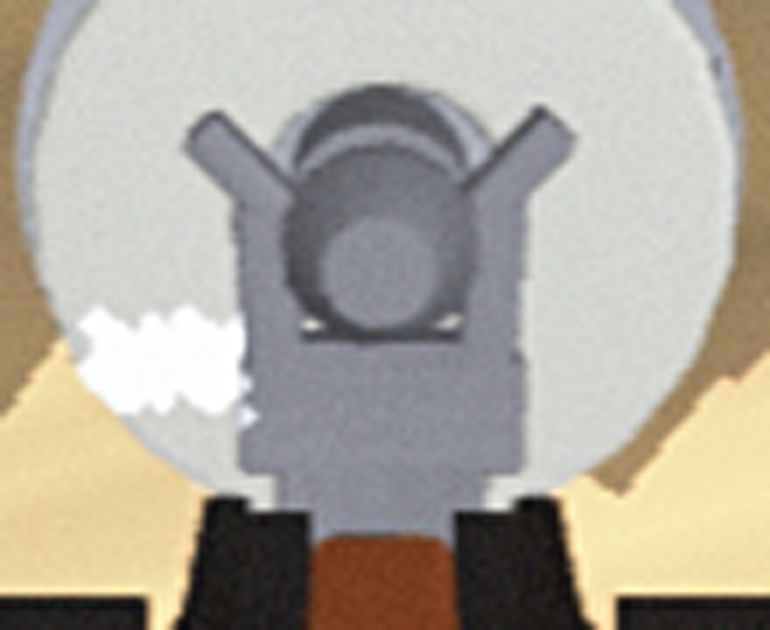

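```bash
python3 -m creep '[[[-0.2,0,0.6],0,0.05],[[0,0,0.6],0,0.05],[[0,0,0],0,0.05]]'; python3 -m creep '[[[0,0,0.6],0,0.05],[[0,0,0],0,0.05]]';  python3 -m creep '[[[0,0,0.4],0,0.05],[[0,0,0],0,0.05]]'
python3 - <<'E'
from h import *
w=robot.camera("wrist");crop(w,"pics/w25c.png",205,315,150,240,7)
o=robot.get_obs();T=R.from_quat(o['tool_rot']);print(T.inv().apply(o['ft_force']))
print((T.inv().apply(np.array([.5891,.1563,.0936])-o['position'])*1000).round(2))
E
```

```text
time: 25.6
position: [0.5625, 0.138, 0.0857]
tool_rot: [-0.63, 0.321, -0.322, 0.63]
ft_force: [-2.2, -0.9, 0.4]
grip_width: 0.0116
time: 25.8
position: [0.5629, 0.1383, 0.0857]
tool_rot: [-0.63, 0.321, -0.322, 0.63]
ft_force: [-2.9, -1.0, -0.4]
grip_width: 0.0115
time: 26.0
position: [0.563, 0.1384, 0.0857]
tool_rot: [-0.63, 0.321, -0.322, 0.63]
ft_force: [-2.1, -1.1, -0.1]
grip_width: 0.0121
[ 0.26254452  1.45579295 -2.17846258]
[ 0.78 -7.91 31.62]
```

View pics/w25c.png

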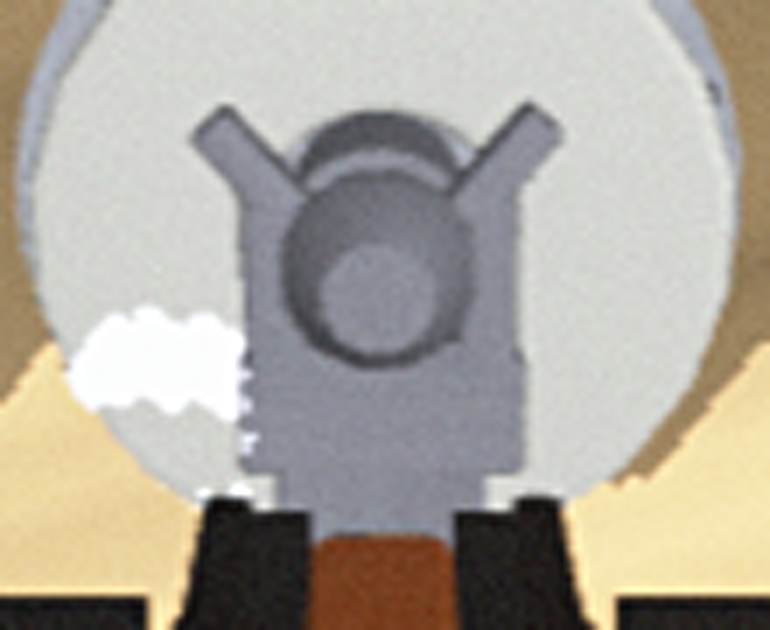

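```bash
python3 -m creep '[[[-0.3,0.4,0],0,0.05],[[0,0,0.4],0,0.05],[[0,0,0],0,0.05]]'; python3 -m creep '[[[0,0,0.5],0,0.05],[[0,0,0],0,0.05]]';  python3 -m creep '[[[0,0,0.4],0,0.05],[[0,0,0],0,0.05]]'
python3 - <<'E'
from h import *
w=robot.camera("wrist");crop(w,"pics/w26c.png",205,315,150,240,7)
o=robot.get_obs();T=R.from_quat(o['tool_rot']);print(T.inv().apply(o['ft_force']))
print((T.inv().apply(np.array([.5891,.1563,.0936])-o['position'])*1000).round(2))
E
```

```text
time: 26.35
position: [0.5635, 0.1389, 0.0856]
tool_rot: [-0.63, 0.321, -0.322, 0.63]
ft_force: [-1.6, -0.9, 1.7]
grip_width: 0.0116
time: 26.55
position: [0.564, 0.1391, 0.0856]
tool_rot: [-0.63, 0.321, -0.322, 0.63]
ft_force: [-1.3, -0.8, 2.4]
grip_width: 0.0115
time: 26.75
position: [0.5642, 0.1393, 0.0856]
tool_rot: [-0.63, 0.321, -0.322, 0.63]
ft_force: [-1.7, -0.4, 1.8]
grip_width: 0.0117
[ 0.65131689 -2.44641158 -1.9366373 ]
[ 0.82 -7.99 30.17]
```

View pics/w26c.png

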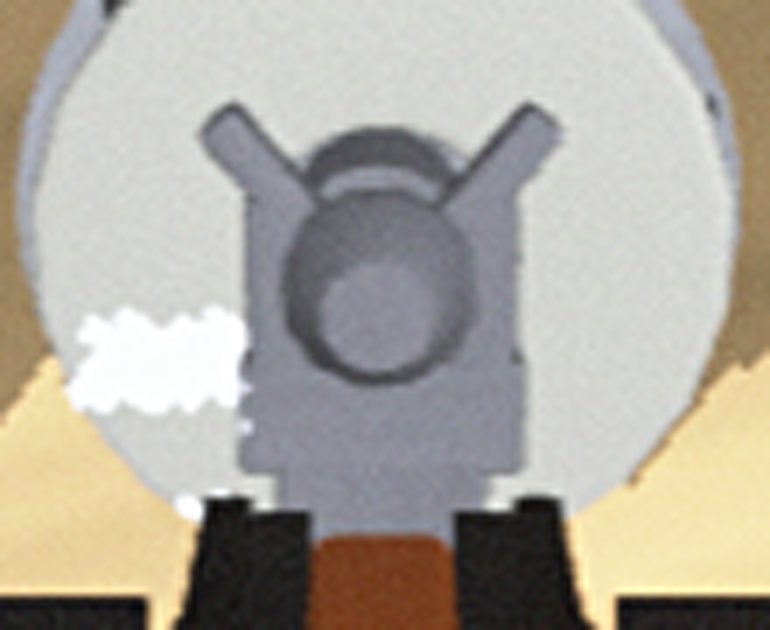

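Both jaw ends are back at their closed positions (200 and 562 in the crop), and the spindle is between them. I'll give it one more light push to feel the stop.

```bash
python3 -m creep '[[[0,0,0.4],0,0.05],[[0,0,0],0,0.05]]'; python3 -m creep '[[[0,0,0.4],0,0.05],[[0,0,0],0,0.05]]'; python3 -c "
from h import *
o=robot.get_obs();T=R.from_quat(o['tool_rot']);print(T.inv().apply(o['ft_force']))
print((T.inv().apply(np.array([.5891,.1563,.0936])-o['position'])*1000).round(2))"
```

```text
time: 27.0
position: [0.5642, 0.1393, 0.0855]
tool_rot: [0.63, -0.321, 0.322, -0.63]
ft_force: [-2.0, -1.1, 3.8]
grip_width: 0.0114
time: 27.2
position: [0.5642, 0.1394, 0.0854]
tool_rot: [0.63, -0.322, 0.321, -0.63]
ft_force: [-2.1, -2.8, 4.3]
grip_width: 0.0119
[ 0.99762033 -4.2767532  -3.32875937]
[ 0.93 -8.23 30.01]
```

```bash
python3 -m creep '[[[0,0,-0.6],0,0.05],[[0,0,0],0,0.25],[[0,0,0],0,0.4],[[0,0,0],0,0.4],[[0,0,0],0,0.4]]'; python3 -m creep '[[[0,-5,0],0,0.4],[[0,-15,0],0,0.4],[[0,-20,0],0,0.4],[[0,-20,-15],0,0.4],[[0,0,-15],0,0.4],[[0,0,0],0,0.4],[[0,0,0],0,0.4]]'
python3 - <<'E'
from h import *
w=robot.camera("wrist");cv2.imwrite("pics/w27.png",w["pixels"][:,:,::-1]);crop(w,"pics/w27c.png",205,315,70,180,7)
s=robot.camera("scene");crop(s,"pics/s27.png",220,350,120,220,6)
E
```

```text
time: 27.7
position: [0.5642, 0.1397, 0.0852]
tool_rot: [-0.63, 0.321, -0.322, 0.63]
ft_force: [0.4, 0.5, 0.1]
grip_width: 0.0321
time: 28.4
position: [0.54, 0.1219, 0.1456]
tool_rot: [-0.63, 0.321, -0.322, 0.63]
ft_force: [-0.1, -1.2, -0.2]
grip_width: 0.0348
```

View pics/w27.png

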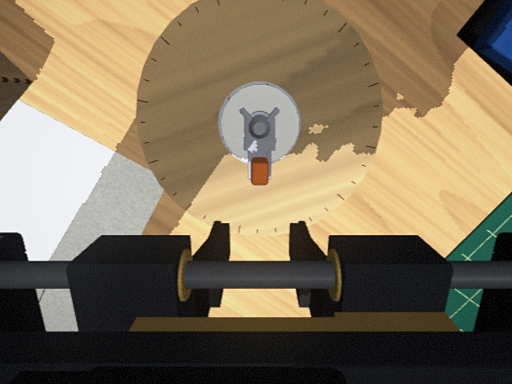

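View pics/s27.png

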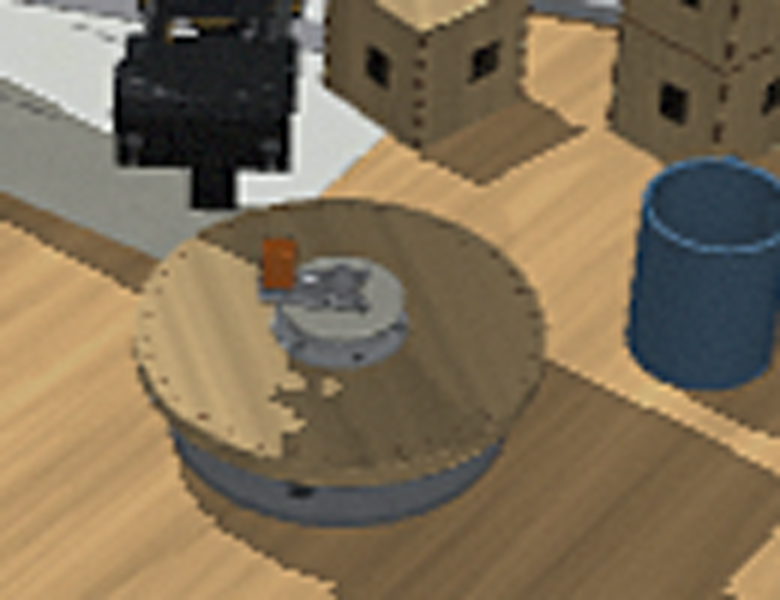

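View pics/w27c.png

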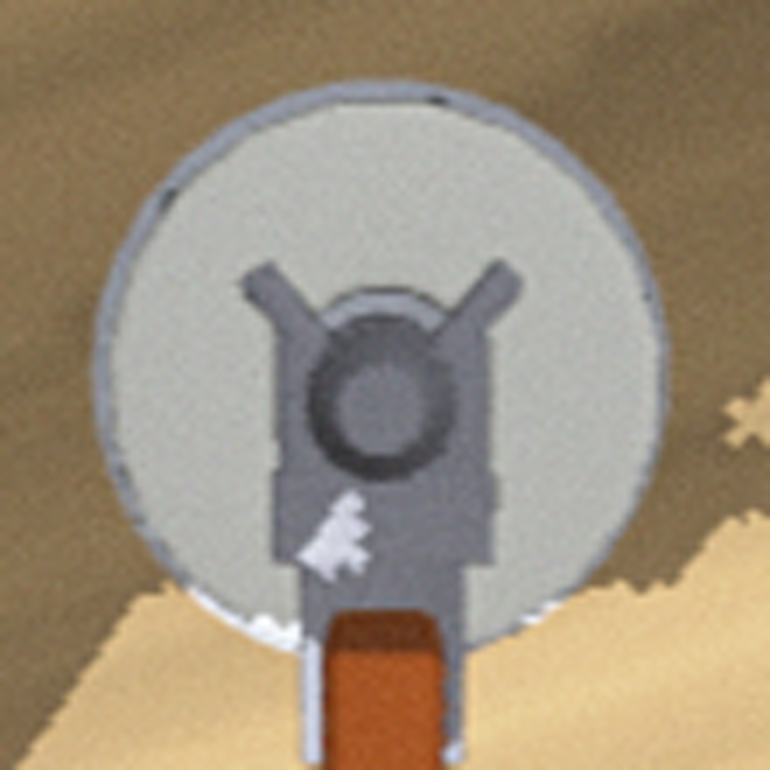

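```bash
python3 - <<'E'
from h import *
import cv2
t=robot.camera("top");cv2.imwrite("pics/t28.png",t["pixels"][:,:,::-1])
a=cv2.imread("pics/top0.png").astype(int);b=t["pixels"][:,:,::-1].astype(int)
d=(abs(a-b).max(2)>60).astype(np.uint8);k,l,s,c=cv2.connectedComponentsWithStats(d)
for i in range(1,k):
  if s[i,4]>12:print(s[i],c[i].round())
E
```

```text
[    0   179   257   205 20754] [155. 307.]
[  68  202   89   72 2829] [115. 235.]
[353 213  17  17 203] [361. 221.]
[312 214   9  10  29] [317. 219.]
[321 222   4   6  15] [322. 224.]
[264 283  30  20 299] [279. 292.]
[287 368  17  16 154] [293. 377.]
[ 16 370   5   5  13] [ 18. 371.]
```

View pics/t28.png

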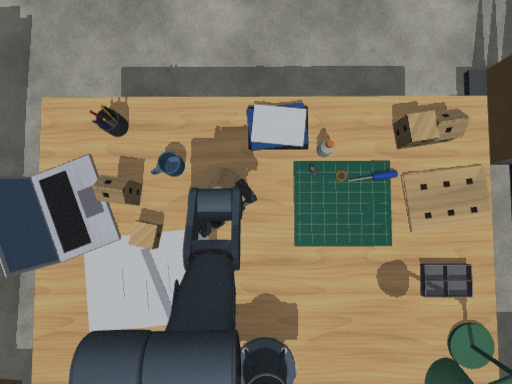

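The bystanders are where they were: houses at (119,188) and (146,234), mug (171,163), glue (326,146), ring (341,175), screwdriver (373,177), old clip (312,168). The other differences are the arm and its shadow. The clip is seated, so I'm handing in.

```bash
python3 -c "
from rig import robot
print(robot.get_obs()['time'],robot.hand_in())"
```

```text
the job is handed in; nothing more can be done
28.55 None
```

The turntable is assembled and handed in at 28.6 s. The washer is over the spindle on the wave spring, and the clip lies on it, snapped into the groove and released.

- **Groove height:** two wrist views from opposite sides put the spindle tip about 7.6 mm above the washer. That puts the groove about 8 mm of spring travel below the clip's free height. A first estimate from rougher views came out about 3 mm higher. I dropped it, and at the second height the jaws went past the 12 mm point without being blocked.
- **Pushing in:** I pressed the spring down at that height and pushed in 0.4–0.6 mm steps. The highest horizontal force I read was about 5.5 N, against the 18 N limit. Near the end the clip seemed to touch the groove's upper edge, so I lowered it 0.4 mm and it went on in freely.
- **Last checks:** both jaws spread and then closed back to their free shape. Two further light pushes met a firm stop with the bore on the axis to about 0.2 mm, by my measurement. After letting go, the wrist picture shows the jaws even around the spindle and the washer held below its free height. Apart from the washer and clip, the top view shows no differences from the start except the arm and its shadow, and the gripper is clear of everything.

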